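# Clip the lid onto the bread-roll container

### The job

Put the loose lid with the four blue clips on the open container of bread rolls so that it sits down flat in the mouth, then fold each of its four clips down over the rim until it snaps home and stays. Feel each clip in rather than forcing it (never press on a clip with more than 20 N), and leave the other things on the counter where they are.

Things in the scene. Friction and masses are not known exactly. Their poses are not given: they have to be found in the camera images.
- container: Clear open tub full of bread rolls; it stands fast and does not slide. Origin: centre of its underside; z up, x and y along its sides. Outer walls 122 mm (x) by 162 mm (y), inside 114 x 154 mm. Under the turned-out rim each side carries a horizontal rib, a 6 mm round bar 80 mm above the origin, nominally 70 mm (x sides) or 90 mm (y sides) from the centre.
- mouth (a point): Centre of the container's mouth, level with its flat rim, 90 mm above its origin; rim 134 x 174 mm over all. The tub is warped: each of the four ribs below the rim really lies up to 3 mm further in or out than nominal, differently on each side and not reported, so where a clip comes home must be felt.
- lid: Loose frosted lid, 0.25 kg, right way up beside the container. Origin: centre of its flat underside, which rests on the rim (at point mouth, axes in line; half-turned fits too). Plate 132 (x) x 172 (y) x 6 mm. Below it a plug skirt, 12 mm deep, lower edge rounded, enters the mouth with 1 mm play each side; on the counter the lid stands on it (origin 12 mm up).
- lid_grip (a point): Middle of the blue grip bar on the lid, 21 mm above the lid's origin. The bar is 16 mm thick (lid's x), 62 mm long (lid's y) and its top is 30 mm above the lid's origin; its foot is 22 x 70 mm, up to 12 mm above the origin. Clip hinge lines: 3 mm above the lid's origin, 68 mm from its centre on the x sides, 88 mm on the y sides.
- clip_near (a joint): Angle of the clip on the lid's -x side: 0 = hangs straight down, 1.57 = level outward, more = raised. Starts 1.45 to 1.9; let go unlatched, a weak spring reopens it past 0.6. On the seated lid its hook meets the rib at 0.2 to 0.8, takes about 3 to 8 N at the tab to pass, and snaps home somewhere from -0.25 to 0.4 (rib unknown), against a hard stop; 3 mm short at the tab is not home.
- clip_far (a joint): Angle of the clip on the lid's +x side: 0 = hangs straight down, 1.57 = level outward, more = raised. Starts 1.45 to 1.9; let go unlatched, a weak spring reopens it past 0.6. On the seated lid its hook meets the rib at 0.2 to 0.8, takes about 3 to 8 N at the tab to pass, and snaps home somewhere from -0.25 to 0.4 (rib unknown), against a hard stop; 3 mm short at the tab is not home.
- clip_left (a joint): Angle of the clip on the lid's +y side: 0 = hangs straight down, 1.57 = level outward, more = raised. Starts 1.45 to 1.9; let go unlatched, a weak spring reopens it past 0.6. On the seated lid its hook meets the rib at 0.2 to 0.8, takes about 3 to 8 N at the tab to pass, and snaps home somewhere from -0.25 to 0.4 (rib unknown), against a hard stop; 3 mm short at the tab is not home.
- clip_right (a joint): Angle of the clip on the lid's -y side: 0 = hangs straight down, 1.57 = level outward, more = raised. Starts 1.45 to 1.9; let go unlatched, a weak spring reopens it past 0.6. On the seated lid its hook meets the rib at 0.2 to 0.8, takes about 3 to 8 N at the tab to pass, and snaps home somewhere from -0.25 to 0.4 (rib unknown), against a hard stop; 3 mm short at the tab is not home.
- tab_near: Blue plate of the clip on the lid's -x side, 74 mm wide along the hinge, 2.6 mm thick, 3 to 34 mm from the hinge, with a 5 mm thumb lip standing out along its free edge. Origin: middle of its outer face (away from the box when folded down), 30 mm from the hinge line and, hanging, 6.8 mm outward of it. x: out of that face; z: free edge to hinge; y: along the hinge.
- tab_far: Blue plate of the clip on the lid's +x side, 74 mm wide along the hinge, 2.6 mm thick, 3 to 34 mm from the hinge, with a 5 mm thumb lip standing out along its free edge. Origin: middle of its outer face (away from the box when folded down), 30 mm from the hinge line and, hanging, 6.8 mm outward of it. x: out of that face; z: free edge to hinge; y: along the hinge.
- tab_left: Blue plate of the clip on the lid's +y side, 56 mm wide along the hinge, 2.6 mm thick, 3 to 34 mm from the hinge, with a 5 mm thumb lip standing out along its free edge. Origin: middle of its outer face (away from the box when folded down), 30 mm from the hinge line and, hanging, 6.8 mm outward of it. x: out of that face; z: free edge to hinge; y: along the hinge.
- tab_right: Blue plate of the clip on the lid's -y side, 56 mm wide along the hinge, 2.6 mm thick, 3 to 34 mm from the hinge, with a 5 mm thumb lip standing out along its free edge. Origin: middle of its outer face (away from the box when folded down), 30 mm from the hinge line and, hanging, 6.8 mm outward of it. x: out of that face; z: free edge to hinge; y: along the hinge.
- seed_jar: Bystander: glass jar of seeds with a red cap, 68 mm across, 100 mm high. Origin: centre of its underside. Leave it alone.
- scraper: Bystander: steel dough scraper with a white handle, 88 x 130 mm, 13 mm high, lying flat. Origin: centre of its underside. Leave it alone.
- scoop: Bystander: steel spoon, 220 mm long, lying flat. Origin: centre of its underside. Leave it alone.
- bowl: Bystander: steel bowl, 130 mm across, 55 mm high. Origin: centre of its underside. Leave it alone.
- sanitiser: Bystander: white bottle with a blue cap, 60 mm across, 160 mm high. Origin: centre of its underside. Leave it alone.
- spare_tub: Bystander: another small tub, already closed with a green lid, 112 x 152 x 63 mm. Origin: centre of its underside. Leave it alone.
- timer: Bystander: round white timer, 64 mm across, 28 mm high. Origin: centre of its underside. Leave it alone.
- sugar_cup: Bystander: white cup, 72 mm across, 85 mm high, nearest the robot. Origin: centre of its underside. Leave it alone.
There are look-alikes about, which are no part of the job. Leave any purple look-alike of the container alone.

How it is judged:
By the outcome, as a careful person would: the job done as asked, in the order asked, and still so for the second after the job is handed in, with the robot touching nothing.
It also fails if it takes over 72 s, if anything falls off the work surface, if the arm or the gripper's body presses on something with over 40 N, if the wrist force passes 120 N, or if a joint passes its speed limit or range.

### The arm

A 7-joint arm with a two-finger parallel gripper is mounted at the origin on the work surface. World frame = base frame: x ahead of the robot, y to its left, z up, the work surface at z = 0. Lengths are in m, angles in rad, forces in N, time in s.
With the tool pointing down it reaches from about 0.35 to 0.9 m from the base axis. Payload 8.1 kg.
Tool frame: the origin (TCP) lies on the centre line of the jaws, within the pads' length; the fingertips stand arm.tip_extent ahead of it and the grasp point (between the pads) lies 3 mm ahead of it (arm.tip_extent is the distance from the TCP to the fingertips, in m); y points along the fingers, z is the direction in which the jaws open and shut, and the axes are right-handed (so a half turn about y gives the same grasp; the last joint's range is limited). The gripper opens to 92 mm and grips with 3 to 60 N. Pads are 19 mm wide; open, the fingers measure 130 mm over their backs; the gripper's body (75 mm by 190 mm) begins 47 mm behind the grasp point.
Start: joints at [-1.377, 0.434, 0.025, 1.573, -0.012, 1.134, -0.075], TCP at [0.183, 0.598, 0.249] pointing down, gripper open.
Joint ranges: [-2.62, 2.62], [-0.44, 2.09], [-1.27, 1.32], [0.08, 2.57], [-1.32, 4.46], [0.12, 2], [-2.74, 2.74]. Speed limits (rad/s): [2.22, 2.22, 3.01, 3.01, 3.14, 3.14, 3.14].

### API

Orientations are given as a rotation vector (axis times angle).
In Python, from cell import observe, get_image, sign_off, boxes_of, place_of, arm gives the robot as it stands.
- The arm moves only by the tool arm_command, never from a script. Its argument "plan" is a list of rows, each a list of 2 entries, a list of its own where there are three numbers: the shift along the tool's x, y, z in m, then the turn, a rotation vector about the tool's x, y, z in degrees. In form: [[[tx, ty, tz], [ax, ay, az]], ...]. A call has 1 to 5 rows; each row is the pose to reach, as a shift and turn from the pose commanded when the call began, along the tool's axes at that moment; what a row does not reach only later rows make up. A row lasts 1/10 s, in which the tool goes at most 50 mm and 8.59 degrees, less where a joint would pass 70% of its speed; a pose out of reach is approached as far as the arm can. A call with a gripper value outside its range is refused whole. "fingers" is the closure, from -1 (fully open) to 1 (shut), set as the call begins (left out, the last holds). The fingers move at their own pace and stop on an object; "squeeze" is the grip in N (left out, the last holds). Time passes only in rows, so rows that repeat a pose let the fingers close. It gives the time, the measured TCP pose, the force and the opening at its end, in the units of the state.
- observe(): the state, without advancing time (a new reading comes with each control period).
- get_image(name): name is "scene" or "top" or "wrist"; returns a dict with "color" (420x560x3 uint8, red, green, blue), "camera_matrix" (3x3 intrinsics, pixels), "world_to_cam" (4x4, takes a point from world to camera coordinates); the wrist camera has in their place "mount" (4x4, takes a point from camera to tool coordinates, whose origin is the TCP and whose axes are the tool frame's). Camera axes: x right, y up, looking along -z (the intrinsics and any distortion apply to the point x, -y, -z); pixel columns grow to the right and rows downward; lengths in m; the calibration is good to about 2 mm. A picture is of the moment at which its call begins: read the wrist's pose just before it. There is no depth.
- sign_off(): hands the job in, once; it reports no verdict.
Trained networks look in a picture, given as the dict that the camera call returned (one of the last four; its "shot" number tells which), for a name from the list of things; names that differ only in an ending like _2 or _b are one class to them, and where a whole thing is asked for, a point or a joint stands for the part that bears it (a point fixed in the world has none). Each returns a list of dicts, best first, with "confidence" (0 to 1); they miss things now and then, are a little off and sometimes report something else, mostly with a low value. They report only what shows in the picture. A call takes as long as a camera call. They do not tell look-alikes from the thing itself.
- boxes_of(picture, thing): "point" ([column, row] in pixels, amid what is visible of it).
- place_of(picture, thing): "point" ([column, row] in pixels: a listed point, or the origin of a listed thing).
The state is a dict: "clock": time; "joints": joint angles; "dq": joint speeds; "joint_efforts": joint torques, N m; "position": TCP position; "ee_rot": TCP orientation; "force": force on the tool from outside, world axes, zero at the start; "ft_torque": the same for the moment, N m; "width": opening from 0.0 (shut) to 1.0 (fully open).
Only numpy, scipy, OpenCV 4.12 (cv2) and the standard library are available. Lean on these libraries where they do the work, as an engineer would, in place of code of your own. Each camera call takes 0.05 s, during which the arm holds its last target.

## Working session

There is one attempt and no reset: what is moved stays moved. The work goes in short steps, Python scripts to look and compute and a tool call to move; the robot and the scene stay as the last step left them, time stands still between calls to the robot, and variables do not carry over. Pictures are saved under pics/ and viewed, and the job is handed in when it is done.

Besides the shell and the picture viewer there is one more tool, called after "Call:" by a JSON object that holds its "op" and its "data". arm_command: Moves the arm, as the interface text tells. Its arguments: {"type":"object","properties":{"plan":{"type":"array","items":{"type":"array"}},"fingers":{"type":"number"},"squeeze":{"type":"number"}},"required":["plan"]}

```bash
ls; mkdir -p pics
cat > h.py <<'E'
import numpy as np, cv2
from cell import observe, get_image, boxes_of, place_of, arm
from scipy.spatial.transform import Rotation as R
def save(p,n):
    cv2.imwrite(f'pics/{n}.png', cv2.cvtColor(p['color'],cv2.COLOR_RGB2BGR))
def T_tool(s):
    T=np.eye(4);T[:3,:3]=R.from_rotvec(s['ee_rot']).as_matrix();T[:3,3]=s['position'];return T
def ray(p,uv,s=None):
    K=np.array(p['camera_matrix']);d=np.linalg.inv(K)@np.array([uv[0],uv[1],1.]);d=np.array([d[0],-d[1],-d[2]])
    if 'world_to_cam' in p: T=np.linalg.inv(np.array(p['world_to_cam']))
    else: T=T_tool(s)@np.array(p['mount'])
    return T[:3,3],T[:3,:3]@d
def onz(p,uv,z,s=None):
    o,d=ray(p,uv,s);return o+d*(z-o[2])/d[2]
def proj(p,P,s=None):
    P=np.atleast_2d(P)
    T=np.array(p['world_to_cam']) if 'world_to_cam' in p else np.linalg.inv(T_tool(s)@np.array(p['mount']))
    q=P@T[:3,:3].T+T[:3,3];q=q*[1,-1,-1];q=q@np.array(p['camera_matrix']).T
    return q[:,:2]/q[:,2:]
E
python3 - <<'E'
from h import *
np.set_printoptions(precision=4,suppress=True)
s=observe();print(s);print({k:getattr(arm,k) for k in dir(arm) if not k.startswith('_')})
for n in ['scene','top','wrist']:
    p=get_image(n);save(p,n+'0');print(n,[k for k in p],p['camera_matrix'])
    for t,z in [('container',0),('mouth',.09),('lid',.012),('lid_grip',.033),('spare_tub',0),('tab_near',.02),('tab_far',.02),('tab_left',.02),('tab_right',.02)]:
        for r in place_of(p,t)[:3]: print(t,np.round(r['point'],1),round(r['confidence'],2),onz(p,r['point'],z,s)[:2])
E
```

```text
pics
{'clock': 0.0, 'joints': array([-1.3766,  0.4352,  0.025 ,  1.5741, -0.0116,  1.134 , -0.0751]), 'dq': array([-0.0002, -0.0006,  0.0002,  0.0006, -0.0005,  0.0011, -0.0008]), 'joint_efforts': array([  0.0012, -66.7851,   0.9852, -31.4458,  -0.0607,   0.0429,
         0.0002]), 'position': array([0.1827, 0.5972, 0.2479]), 'ee_rot': array([-1.5598,  0.2332, -0.233 ]), 'force': array([0.0545, 0.012 , 0.2497]), 'ft_torque': array([ 0.0013, -0.0146,  0.017 ]), 'width': 1.00052287813699}
{'PlanningError': <class 'cell.PlanningError'>, 'tip_extent': 0.022}
scene ['color', 'camera_matrix', 'world_to_cam', 'shot'] [[401.7841   0.     281.5945]
 [  0.     401.7841 213.5317]
 [  0.       0.       1.    ]]
container [320.9 212.5] 0.97 [0.5048 0.1633]
container [286.7 174.6] 0.83 [0.2756 0.2255]
container [412.9 188.2] 0.64 [0.6271 0.4919]
mouth [286.3 149.8] 0.66 [0.2584 0.2386]
mouth [328.1 190.8] 0.6 [0.5189 0.1723]
lid [244.1 274.2] 0.79 [ 0.5538 -0.1842]
lid_grip [239.6 268.3] 0.88 [ 0.5451 -0.1908]
lid_grip [216.6 252.6] 0.57 [ 0.457  -0.2026]
spare_tub [414.3 190.4] 0.78 [0.6375 0.484
[... 624 characters left out ...]
.81 [0.5077 0.1727]
mouth [204.4 286. ] 0.75 [0.2688 0.2464]
lid [341.6 198. ] 0.62 [ 0.5495 -0.1899]
lid_grip [337.7 198.2] 0.65 [ 0.5459 -0.1744]
spare_tub [140.6 172.3] 0.71 [0.6451 0.4902]
spare_tub [430.2 237.7] 0.49 [ 0.4167 -0.4799]
tab_near [143.8 173.9] 0.58 [0.6353 0.4717]
tab_near [342.7 226.6] 0.57 [ 0.4537 -0.1903]
tab_far [337.5 194.9] 0.65 [ 0.5588 -0.1756]
tab_far [340.4 168.8] 0.57 [ 0.6467 -0.1872]
tab_left [308.2 196.4] 0.48 [ 0.5546 -0.0788]
tab_right [373.7 196.1] 0.67 [ 0.5539 -0.2947]
tab_right [343.  225.8] 0.34 [ 0.4563 -0.1913]
wrist ['color', 'camera_matrix', 'mount', 'shot'] [[315.4199   0.     281.9177]
 [  0.     315.4199 206.7814]
 [  0.       0.       1.    ]]
```

View pics/scene0.png

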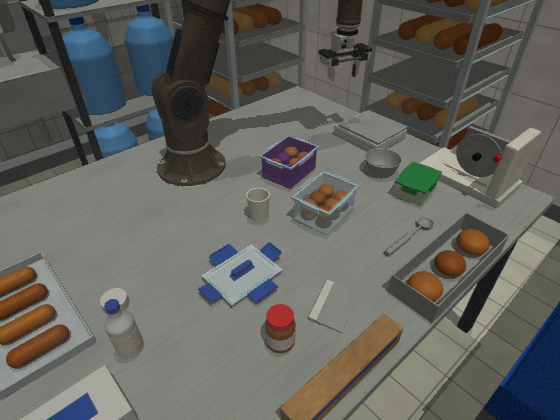

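View pics/top0.png

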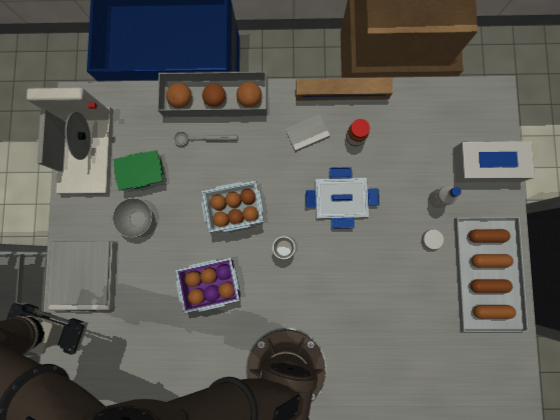

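View pics/wrist0.png

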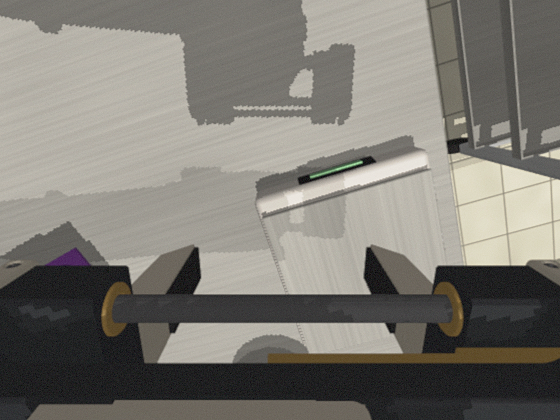

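```bash
cat >> h.py <<'E'
np.set_printoptions(precision=4,suppress=True)
def tool_R(yaw):
    # tool y down; tool z along (cos yaw, sin yaw,0)
    z=np.array([np.cos(yaw),np.sin(yaw),0]);y=np.array([0,0,-1.]);x=np.cross(y,z)
    return np.stack([x,y,z],1)
def goal(pos,yaw=None,Rg=None,s=None):
    s=s or observe();T=T_tool(s)
    if Rg is None: Rg=tool_R(yaw)
    sh=T[:3,:3].T@(np.array(pos)-T[:3,3]); tr=R.from_matrix(T[:3,:3].T@Rg).as_rotvec(degrees=True)
    print('shift',sh,'|',np.linalg.norm(sh),'turn',tr)
E
python3 - <<'E'
from h import *
s=observe();T=T_tool(s);print(T)
p=get_image('wrist');print(np.array(p['mount']))
for y in (0,np.pi): goal([.549,-.187,.25],y)
top=get_image('top')
big=lambda c,n:cv2.imwrite(n,cv2.cvtColor(cv2.resize(c,None,fx=6,fy=6,interpolation=cv2.INTER_CUBIC),cv2.COLOR_RGB2BGR))
big(top['color'][160:240,195:275],'pics/t_cont.png')
big(top['color'][160:235,295:385],'pics/t_lid.png')
E
```

```text
[[ 0.9563  0.      0.2925  0.1828]
 [-0.2925 -0.      0.9563  0.5977]
 [ 0.     -1.     -0.      0.2487]
 [ 0.      0.      0.      1.    ]]
[[ 0.0004 -0.952  -0.3061 -0.0837]
 [ 0.0006  0.3061 -0.952  -0.1354]
 [ 1.      0.0002  0.0007 -0.0003]
 [ 0.      0.      0.      1.    ]]
shift [ 0.5797 -0.0013 -0.6433] | 0.8659383159664629 turn [-0.0051 72.9918 -0.0016]
shift [ 0.5797 -0.0013 -0.6433] | 0.8659383159664629 turn [  -0.0018 -107.0082    0.0055]
```

View pics/t_cont.png

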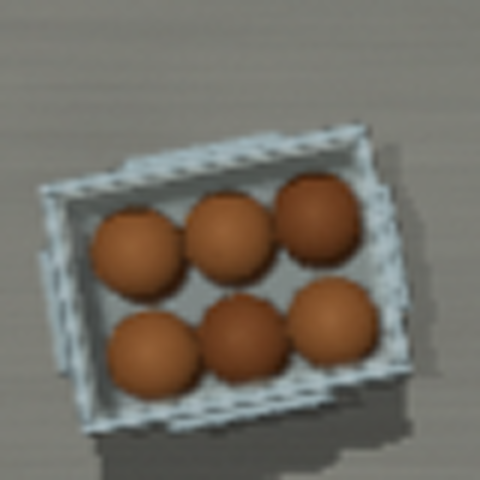

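View pics/t_lid.png

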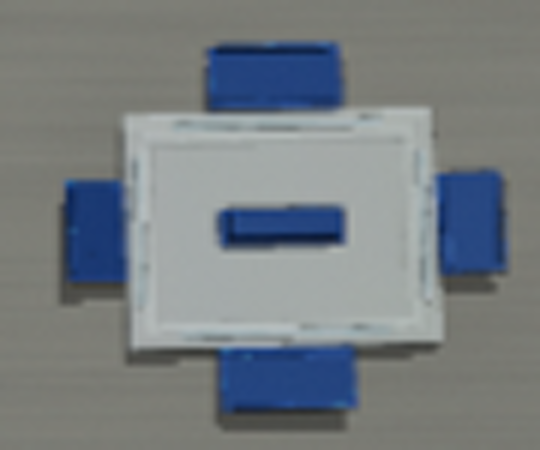

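Run:
```python
from h import *
top=get_image('top')
def an(c,off,z):
    P=np.array([onz(top,((u+.5)/6-.5+off[0],(v+.5)/6-.5+off[1]),z)[:2] for u,v in c])
    print(P, 'centre',P.mean(0)); 
    for i in range(4):
        d=P[(i+1)%4]-P[i];print(np.linalg.norm(d),np.degrees(np.arctan2(d[1],d[0])))
an([(42,188),(362,127),(410,370),(88,432)],(195,160),.09)
an([(125,115),(430,107),(443,343),(130,348)],(295,160),.018)
an([(220,207),(343,207),(343,243),(220,243)],(295,160),.042)
```

```text
[[0.5643 0.2607]
 [0.5954 0.0922]
 [0.4669 0.0668]
 [0.4357 0.2343]] centre [0.5155 0.1635]
0.17140098948572058 -79.52623397094682
0.13103402951233983 -168.83930370727313
0.1703368348592228 100.55160209080667
0.13128246577680727 11.62395618906873
[[ 0.6141 -0.1037]
 [ 0.6171 -0.2725]
 [ 0.4857 -0.2755]
 [ 0.4842 -0.1044]] centre [ 0.5503 -0.189 ]
0.1688748846730813 -88.96977022087185
0.13144437896644257 -178.6719803680181
0.17116886613795823 90.52532378994178
0.12994413868596746 0.3228922140103391
[[ 0.5583 -0.1527]
 [ 0.5578 -0.2192]
 [ 0.5381 -0.2187]
 [ 0.5386 -0.1523]] centre [ 0.5482 -0.1857]
0.06650626107436847 -90.45746809731614
0.019699796754683727 178.48655664208079
0.06638468111117636 89.55856127133445
0.019716501919579594 -1.1591898670375766
```

Call:
{"op": "arm_command", "data": {"plan": [[[0.05,0,-0.055],[0,8.5,0]],[[0.1,0,-0.11],[0,17,0]],[[0.14,0,-0.155],[0,25,0]],[[0.17,0,-0.2],[0,33,0]],[[0.2,0,-0.22],[0,40,0]]]}}

```text
clock: 2.15
position: [0.2877, 0.369, 0.2489]
ee_rot: [-1.426, 0.78, -0.779]
force: [0.9, 0.3, -0.1]
width: 0.999
```

Run:
```python
from h import *
goal([.549,-.187,.25],0)
```

```text
shift [ 0.609  -0.0015 -0.0805] | 0.6143057062700086 turn [ 0.0012 32.6966 -0.034 ]
```

Call:
{"op": "arm_command", "data": {"plan": [[[0.05,0,0],[0,8,0]],[[0.1,0,-0.01],[0,16,0]],[[0.15,0,-0.02],[0,24,0]],[[0.2,0,-0.03],[0,32.7,0]],[[0.25,0,-0.033],[0,32.7,0]]]}}

```text
clock: 2.65
position: [0.3946, 0.1439, 0.2491]
ee_rot: [-1.208, 1.21, -1.209]
force: [0.6, 1.2, 0.9]
width: 1.003
```

Run:
```python
from h import *
goal([.549,-.187,.25],0)
```

```text
shift [ 0.3308 -0.0013  0.1546] | 0.36518590623310004 turn [-0.0143 -0.0289 -0.0657]
```

Call:
{"op": "arm_command", "data": {"plan": [[[0.045,0,0.02],[0,0,0]],[[0.09,0,0.04],[0,0,0]],[[0.135,0,0.06],[0,0,0]],[[0.18,0,0.08],[0,0,0]],[[0.225,0,0.1],[0,0,0]]]}}

```text
clock: 3.15
position: [0.4964, -0.0803, 0.2491]
ee_rot: [-1.211, 1.204, -1.205]
force: [2.0, 0.8, 0.8]
width: 1.003
```

Call:
{"op": "arm_command", "data": {"plan": [[[0.045,0,0.02],[0,0,0]],[[0.08,0,0.04],[0,0,0]],[[0.09,0,0.05],[0,0,0]],[[0.09,0,0.05],[0,0,0]]]}}

```text
clock: 3.55
position: [0.5469, -0.1707, 0.2486]
ee_rot: [-1.211, 1.207, -1.209]
force: [0.5, 0.2, -0.5]
width: 1.0
```

Run:
```python
from h import *
s=observe();p=get_image('wrist');save(p,'w1');print(s['position'])
for t,z in [('lid',.012),('lid_grip',.033)]:
    for r in place_of(p,t)[:2]: print(t,np.round(r['point'],1),round(r['confidence'],2),onz(p,r['point'],z,s)[:2])
```

```text
[ 0.5469 -0.1707  0.2486]
lid [282.8 191.5] 0.74 [ 0.5477 -0.1881]
lid_grip [282.8 194.6] 0.97 [ 0.5476 -0.1862]
```

View pics/w1.png

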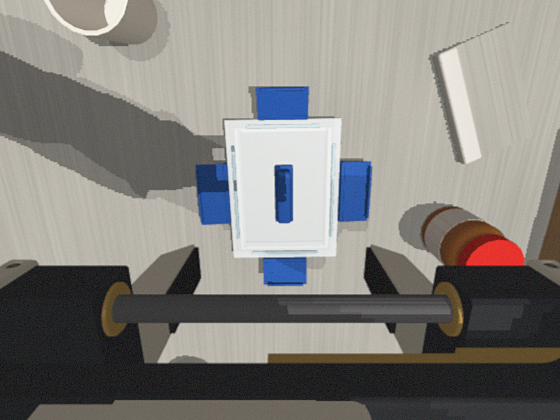

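Run:
```python
from h import *
p=cv2.imread('pics/w1.png');
cv2.imwrite('pics/w1b.png',cv2.resize(p[80:290,190:380],None,fx=4,fy=4,interpolation=cv2.INTER_CUBIC)[:, :])
```

```text
(no output)
```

View pics/w1b.png

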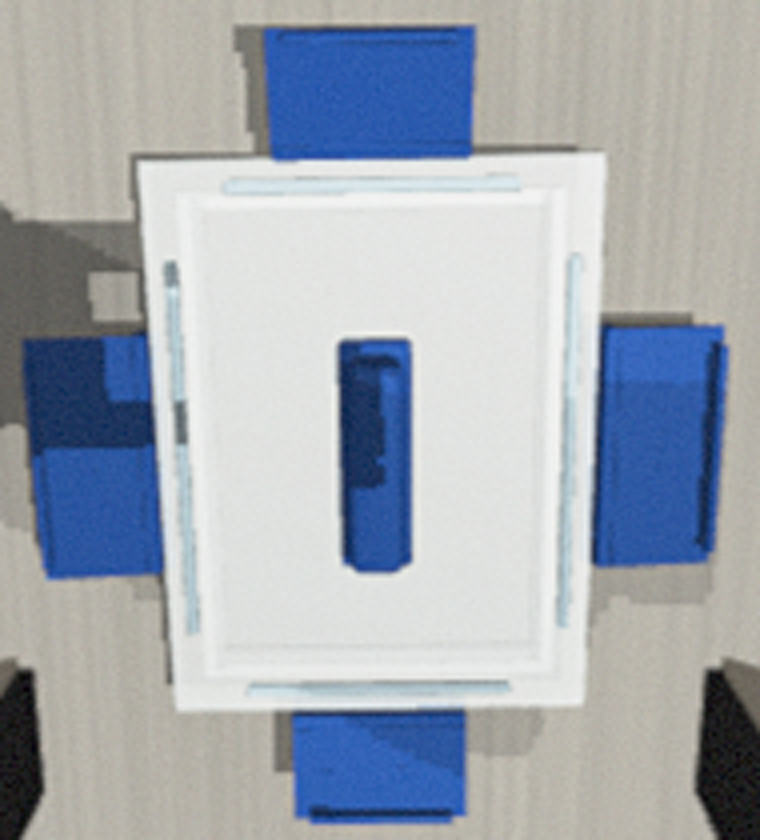

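Run:
```python
from h import *
s=observe();p=get_image('wrist')
c=[(138,158),(606,152),(582,706),(177,711)]
P=np.array([onz(p,((u+.5)/4-.5+190,(v+.5)/4-.5+80),.018,s)[:2] for u,v in c])
print(P,P.mean(0))
for i in range(4):
    d=P[(i+1)%4]-P[i];print(np.linalg.norm(d),np.degrees(np.arctan2(d[1],d[0])))
goal([.548,-.1875,.06],np.radians(.6))
```

```text
[[ 0.4801 -0.0991]
 [ 0.6109 -0.0968]
 [ 0.614  -0.2679]
 [ 0.484  -0.2704]] [ 0.5473 -0.1835]
0.13083267295189677 1.0252054231708132
0.17111192246968054 -88.97618165119736
0.1300037207096345 -178.89281119422364
0.1712999284580216 91.30113039478405
shift [0.0206 0.1886 0.0022] | 0.18975543582005783 turn [ 0.0222 -0.2328 -0.053 ]
```

Call:
{"op": "arm_command", "data": {"plan": [[[0.004,0.045,0],[0,0,0]],[[0.008,0.09,0.001],[0,-0.5,0]],[[0.012,0.12,0.001],[0,-0.7,0]],[[0.015,0.15,0.001],[0,-0.7,0]],[[0.015,0.15,0.001],[0,-0.7,0]]], "fingers": 0}}

```text
clock: 4.25
position: [0.5448, -0.1814, 0.0958]
ee_rot: [-1.221, 1.201, -1.191]
force: [-0.5, -0.2, 0.3]
width: 0.613
```

Run:
```python
from h import *
s=observe();p=get_image('wrist');save(p,'w2');print(s['position'],s['width'],s['force'])
for r in place_of(p,'lid_grip')[:2]: print(np.round(r['point'],1),round(r['confidence'],2),onz(p,r['point'],.033,s)[:2])
goal([.5475,-.186,.0485],np.radians(1.05),s=s)
```

```text
[ 0.5448 -0.1814  0.0958] 0.6134067567354182 [-0.5008 -0.2043  0.3334]
[287.7 241.8] 0.95 [ 0.548  -0.1871]
shift [0.0047 0.0472 0.0029] | 0.047568143046657234 turn [ 0.3359  0.0054 -0.1084]
```

View pics/w2.png

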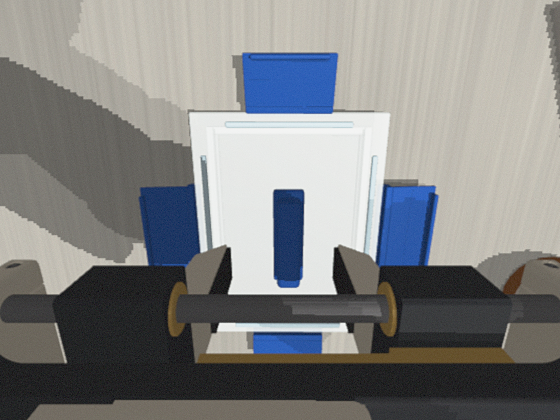

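Call:
{"op": "arm_command", "data": {"plan": [[[0.002,0.015,0.001],[0,0,0]],[[0.005,0.032,0.003],[0,0,0]],[[0.005,0.045,0.003],[0,0,0]],[[0.005,0.047,0.003],[0,0,0]],[[0.005,0.047,0.003],[0,0,0]]]}}

```text
clock: 4.85
position: [0.5499, -0.1882, 0.0511]
ee_rot: [-1.218, 1.198, -1.196]
force: [-0.1, -0.0, 0.1]
width: 0.501
```

Run:
```python
from h import *
s=observe();print(s['position'],s['width'],s['force'])
goal([.548,-.1865,.0485],np.radians(1.05),s=s)
```

```text
[ 0.5499 -0.1882  0.0511] 0.5008264566257239 [-0.089  -0.0453  0.142 ]
shift [-0.0018  0.0026 -0.0018] | 0.003628619757870088 turn [ 0.0784 -0.0743 -0.0194]
```

Call:
{"op": "arm_command", "data": {"plan": [[[-0.0015,0.003,-0.0015],[0,0,0]],[[-0.0015,0.003,-0.0015],[0,0,0]],[[-0.0015,0.003,-0.0015],[0,0,0]],[[-0.0015,0.003,-0.0015],[0,0,0]],[[-0.0015,0.003,-0.0015],[0,0,0]]], "fingers": 1, "squeeze": 35}}

```text
clock: 5.35
position: [0.549, -0.1868, 0.049]
ee_rot: [-1.217, 1.196, -1.197]
force: [0.2, 0.7, 2.4]
width: 0.169
```

Run:
```python
from h import *
s=observe();print(s['position'],s['width'],s['width']*92,s['force'],s['dq'])
```

```text
[ 0.549  -0.1868  0.049 ] 0.16933734638294243 15.579035867230703 [0.1875 0.7243 2.4027] [ 0.0016  0.0002  0.001   0.0001 -0.0012  0.0012 -0.0006]
```

Call:
{"op": "arm_command", "data": {"plan": [[[0,-0.03,0],[0,0,0]],[[0,-0.07,0],[0,0,0]],[[0,-0.11,0],[0,0,0]],[[-0.02,-0.14,0],[0,0,0]],[[-0.05,-0.15,0],[0,0,0]]]}}

```text
clock: 5.85
position: [0.5489, -0.1391, 0.2021]
ee_rot: [-1.213, 1.195, -1.203]
force: [0.6, 0.2, -2.5]
width: 0.17
```

Run:
```python
from h import *
s=observe();print(s['position'],s['width'],s['force'])
goal([.5155,.1635,.2],np.radians(10.9),s=s)
```

```text
[ 0.5489 -0.1391  0.2021] 0.17046105863952982 [ 0.5729  0.2109 -2.4656]
shift [-0.303   0.0014 -0.0294] | 0.3044061386205423 turn [ -0.2678 -10.1395   0.1259]
```

Call:
{"op": "arm_command", "data": {"plan": [[[-0.04,0,-0.004],[0,-2,0]],[[-0.085,0,-0.009],[0,-4,0]],[[-0.13,0,-0.014],[0,-6,0]],[[-0.175,0,-0.019],[0,-8,0]],[[-0.2,0,-0.022],[0,-10,0]]]}}

```text
clock: 6.35
position: [0.5213, 0.0671, 0.1984]
ee_rot: [-1.296, 1.064, -1.061]
force: [0.5, 0.6, -2.5]
width: 0.174
```

Run:
```python
from h import *
s=observe();p=get_image('wrist');save(p,'w3');print(s['position'],s['width'],s['force'])
goal([.5155,.1635,.2],np.radians(10.9),s=s)
```

```text
[0.5213 0.0671 0.1984] 0.17375043128421752 [ 0.5233  0.5973 -2.4643]
shift [-0.0957 -0.0015  0.0132] | 0.09657436331238985 turn [ 0.0481  0.4071 -0.0953]
```

View pics/w3.png

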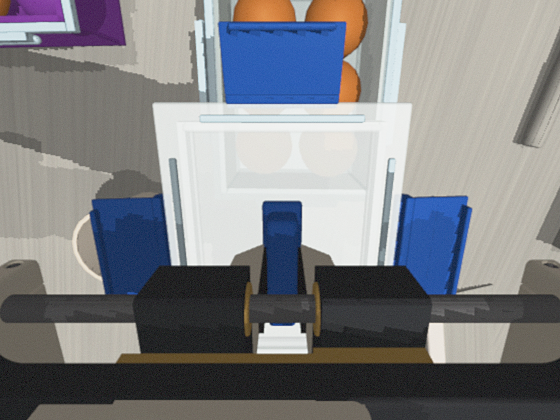

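Run:
```python
from h import *
s=observe()
p=dict(np.load('x.npy',allow_pickle=True).item()) if 0 else get_image('wrist')
M=np.array(p['mount'])
def tool_on(uv,y):
    K=np.array(p['camera_matrix']);d=np.linalg.inv(K)@np.array([uv[0],uv[1],1.]);d=M[:3,:3]@np.array([d[0],-d[1],-d[2]]);o=M[:3,3]
    return o+d*(y-o[1])/d[1]
for uv in [(154,104),(411,104)]: print(tool_on(uv,.031))
for uv in [(262.5,202),(302,202)]: print(tool_on(uv,.007))
goal([.522,.129,.16],np.radians(10.9),s=s)
```

```text
[-0.0838  0.031  -0.0647]
[-0.0838  0.031   0.0642]
[-0.0397  0.007  -0.0097]
[-0.0397  0.007   0.0089]
shift [-0.0568  0.0383  0.0128] | 0.06968927715980909 turn [ 0.0751  0.7375 -0.1932]
```

Call:
{"op": "arm_command", "data": {"plan": [[[-0.02,0,0.005],[0,0,0]],[[-0.045,0.01,0.01],[0,0.5,0]],[[-0.054,0.025,0.012],[0,0.7,0]],[[-0.055,0.037,0.012],[0,0.7,0]],[[-0.055,0.037,0.012],[0,0.7,0]]]}}

```text
clock: 6.95
position: [0.5227, 0.1179, 0.1601]
ee_rot: [-1.292, 1.078, -1.076]
force: [-0.1, -0.4, -2.6]
width: 0.172
```

Run:
```python
from h import *
s=observe();p=get_image('wrist');save(p,'w4');print(s['position'],s['width'],s['force'])
cv2.imwrite('pics/w4b.png',cv2.resize(cv2.imread('pics/w4.png')[0:130,120:440],None,fx=2.5,fy=2.5,interpolation=cv2.INTER_CUBIC))
goal([.5155,.1635,.2],np.radians(10.9),s=s)
```

```text
[0.5227 0.1179 0.1601] 0.17184173221722687 [-0.1309 -0.4287 -2.5526]
shift [-0.0461 -0.0399  0.001 ] | 0.06100741333907245 turn [ 0.183  -0.645   0.0663]
```

View pics/w4.png

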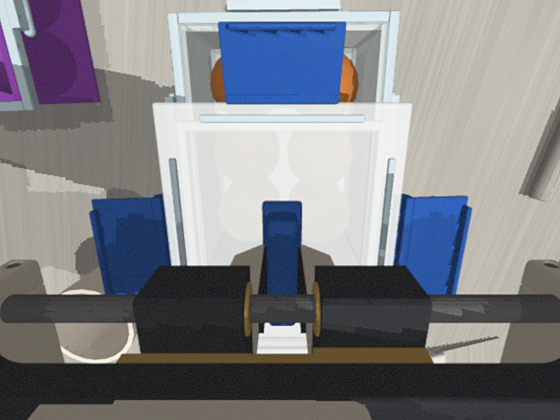

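View pics/w4b.png

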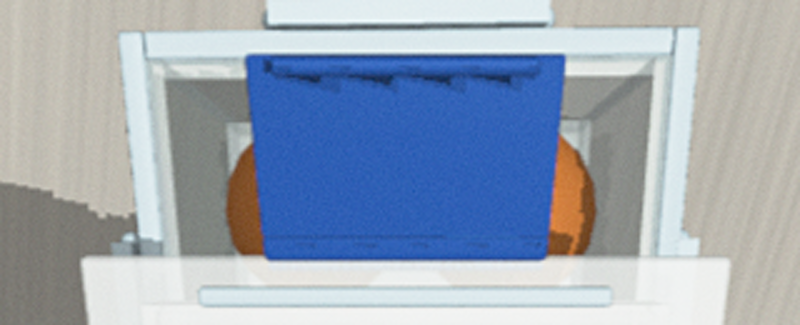

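```bash
cat >> h.py <<'E'
def tool_on(p,uv,y):
    M=np.array(p['mount']);K=np.array(p['camera_matrix']);d=np.linalg.inv(K)@np.array([uv[0],uv[1],1.]);d=M[:3,:3]@np.array([d[0],-d[1],-d[2]]);o=M[:3,3]
    return o+d*(y-o[1])/d[1]
E
python3 - <<'E'
from h import *
s=observe();p=get_image('wrist')
T=T_tool(s)
f=lambda u,v:((u+.5)/2.5-.5+120,(v+.5)/2.5-.5)
A=tool_on(p,f(120,32),.0701);B=tool_on(p,f(698,27),.0701)
print(A,B,np.linalg.norm(A-B)); 
# inner rim edges? outer side edges lower down
C=tool_on(p,f(133,240),.0701);D=tool_on(p,f(687,240),.0701);print(C,D)
print('left side dir',np.degrees(np.arctan2(C[2]-A[2],C[0]-A[0])),np.degrees(np.arctan2(D[2]-B[2],D[0]-B[0])),'far',np.degrees(np.arctan2(B[0]-A[0],B[2]-A[2])))
L=tool_on(p,f(81,257),.031);Rr=tool_on(p,f(730,257),.031);print(L,Rr)
print(s['position'],(T@np.r_[A,1])[:3],(T@np.r_[B,1])[:3],s['force'])
E
```

```text
[-0.1337  0.0701 -0.0657] [-0.1346  0.0701  0.0662] 0.13198444152345049
[-0.0888  0.0701 -0.0675] [-0.0888  0.0701  0.0687]
left side dir -2.2881657718001716 3.1038730080508503 far -0.4176689281964708
[-0.0845  0.031  -0.0656] [-0.0845  0.031   0.0645]
[0.5233 0.1175 0.1611] [0.4348 0.2373 0.091 ] [0.5645 0.2616 0.0907] [-1.0959  0.5354 -2.2263]
```

Call:
{"op": "arm_command", "data": {"plan": [[[-0.02,0,0.001],[0,-0.4,0]],[[-0.04,0,0.0014],[0,-0.4,0]],[[-0.049,0.005,0.0014],[0,-0.4,0]],[[-0.0495,0.014,0.0014],[0,-0.4,0]],[[-0.0495,0.014,0.0014],[0,-0.4,0]]]}}

```text
clock: 7.55
position: [0.5158, 0.1667, 0.1466]
ee_rot: [-1.293, 1.072, -1.071]
force: [-0.6, -0.1, -2.9]
width: 0.173
```

Run:
```python
from h import *
s=observe();p=get_image('wrist');save(p,'w5');print(s['position'],s['width'],s['force'])
q=get_image('scene');save(q,'s5')
cv2.imwrite('pics/w5b.png',cv2.resize(cv2.imread('pics/w5.png')[0:260,80:480],None,fx=2,fy=2,interpolation=cv2.INTER_CUBIC))
cv2.imwrite('pics/s5b.png',cv2.resize(cv2.imread('pics/s5.png')[120:260,250:400],None,fx=4,fy=4,interpolation=cv2.INTER_CUBIC))
```

```text
[0.5158 0.1667 0.1466] 0.17277396090787234 [-0.5807 -0.0908 -2.9476]
```

View pics/w5b.png

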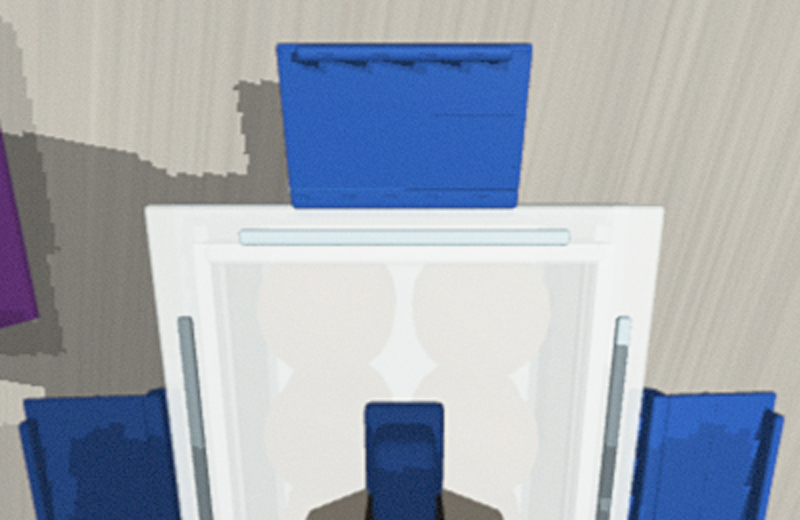

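View pics/s5b.png

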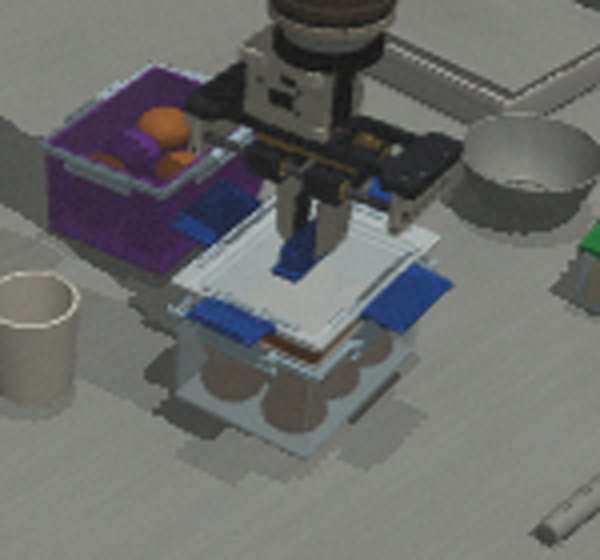

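Run:
```python
import cv2,numpy as np
g=cv2.imread('pics/w5.png')[90:230,140:430]
g=cv2.cvtColor(g,cv2.COLOR_BGR2GRAY).astype(float)
g=np.clip((g-200)*4.6,0,255).astype(np.uint8)
cv2.imwrite('pics/w5c.png',cv2.resize(g,None,fx=2.75,fy=2.75,interpolation=cv2.INTER_CUBIC))
```

```text
(no output)
```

View pics/w5c.png

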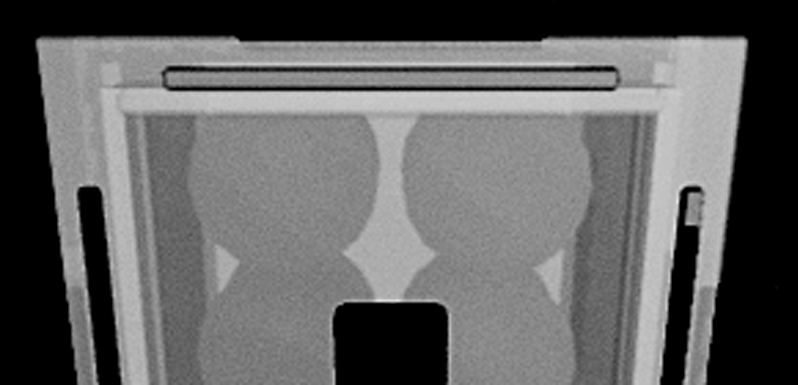

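Call:
{"op": "arm_command", "data": {"plan": [[[0,0.003,0],[0,0,0]],[[0,0.006,0],[0,0,0]],[[0,0.008,0],[0,0,0]],[[0,0.008,0],[0,0,0]]]}}

```text
clock: 8.05
position: [0.5162, 0.1678, 0.1394]
ee_rot: [-1.292, 1.071, -1.071]
force: [-0.8, -0.1, -2.9]
width: 0.17
```

Run:
```python
from h import *
s=observe();print(s['position'],s['width'],s['force'],s['ft_torque'])
```

```text
[0.5162 0.1678 0.1394] 0.16972755302667364 [-0.8222 -0.1204 -2.8998] [-0.0417  0.0432  0.026 ]
```

Call:
{"op": "arm_command", "data": {"plan": [[[0.001,0.002,0],[0,0,0]],[[0.001,0.004,0],[0,0,0]],[[0.001,0.005,0],[0,0,0]],[[0.001,0.005,0],[0,0,0]]]}}

```text
clock: 8.45
position: [0.5156, 0.167, 0.1353]
ee_rot: [-1.292, 1.072, -1.069]
force: [-8.4, -1.1, 13.0]
width: 0.17
```

Run:
```python
from h import *
s=observe();print(s['position'],s['width'],s['force'],s['ft_torque'])
```

```text
[0.5156 0.167  0.1353] 0.17002478002150404 [-8.4498 -1.1487 13.0365] [-0.1734  1.3826  0.0717]
```

Call:
{"op": "arm_command", "data": {"plan": [[[0,-0.001,-0.0006],[0,0,0]],[[0,-0.001,-0.0012],[0,0,0]],[[0,-0.001,-0.0012],[0,0,0]]]}}

```text
clock: 8.75
position: [0.5153, 0.1668, 0.1357]
ee_rot: [-1.292, 1.071, -1.071]
force: [-0.7, -0.0, -2.5]
width: 0.168
```

Run:
```python
from h import *
s=observe();print(s['position'],s['width'],s['force'],s['ft_torque'])
```

```text
[0.5153 0.1668 0.1357] 0.1679848191374729 [-0.6539 -0.0433 -2.4879] [-0.0438  0.0296  0.0209]
```

Free again (only lid weight). Descend.

Call:
{"op": "arm_command", "data": {"plan": [[[0,0.002,0],[0,0,0]],[[0,0.004,0],[0,0,0]],[[0,0.005,0],[0,0,0]],[[0,0.005,0],[0,0,0]]]}}

```text
clock: 9.15
position: [0.5152, 0.1667, 0.1304]
ee_rot: [-1.292, 1.071, -1.071]
force: [-0.3, -0.1, -2.3]
width: 0.169
```

Run:
```python
from h import *
s=observe();print(s['position'],s['width'],s['force'],s['ft_torque'])
```

```text
[0.5152 0.1667 0.1304] 0.16911188883666745 [-0.2813 -0.1451 -2.2539] [-0.0395  0.0546 -0.009 ]
```

Call:
{"op": "arm_command", "data": {"plan": [[[0,0.002,0],[0,0,0]],[[0,0.003,0],[0,0,0]],[[0,0.0035,0],[0,0,0]],[[0,0.0035,0],[0,0,0]]]}}

```text
clock: 9.55
position: [0.5154, 0.1668, 0.1274]
ee_rot: [-1.291, 1.071, -1.071]
force: [-0.8, -0.1, 1.2]
width: 0.169
```

Run:
```python
from h import *
s=observe();print(s['position'],s['width'],s['force'],s['ft_torque'])
```

```text
[0.5154 0.1668 0.1274] 0.16909458853184856 [-0.7625 -0.0875  1.1939] [-0.1892  0.4732 -0.0363]
```

Call:
{"op": "arm_command", "data": {"plan": [[[0,0.001,0],[0,0,0]],[[0,0.0015,0],[0,0,0]],[[0,0.0015,0],[0,0,0]]]}}

```text
clock: 9.85
position: [0.5157, 0.1668, 0.1267]
ee_rot: [-1.29, 1.071, -1.071]
force: [-3.0, -2.0, 12.3]
width: 0.17
```

Run:
```python
from h import *
s=observe();print(s['position'],s['width'],s['force'],s['ft_torque'])
```

```text
[0.5157 0.1668 0.1267] 0.16998338926869613 [-3.0142 -2.049  12.301 ] [-0.3279  1.061   0.0577]
```

```bash
cat >> h.py <<'E'
C=np.array([.5155,.1652,.093]); 
YAW=np.radians(10.67)
xl=np.array([np.cos(YAW),np.sin(YAW),0]);yl=np.array([-np.sin(YAW),np.cos(YAW),0]);zz=np.array([0,0,1.])
SIDE={'left':(yl,.088,xl),'right':(-yl,.088,xl),'far':(xl,.068,yl),'near':(-xl,.068,yl)}
def face(th,r): return np.array([r*np.sin(th)+.0068*np.cos(th),-r*np.cos(th)+.0068*np.sin(th)])
def pose(side,t,ou,hs=1,W=.0095,along=0):
    o,d,h=SIDE[side];t=np.radians(t);H=C+o*d+h*along
    a=-np.sin(t)*o-np.cos(t)*zz;n=-np.cos(t)*o+np.sin(t)*zz;z=hs*h
    Rg=np.stack([np.cross(a,z),a,z],1)
    return H+o*ou[0]+zz*ou[1]-.022*a-W*n,Rg
def rows(wps,s=None):
    s=s or observe();T=T_tool(s)
    for pos,Rg in wps:
        sh=T[:3,:3].T@(pos-T[:3,3]); tr=R.from_matrix(T[:3,:3].T@Rg).as_rotvec(degrees=True)
        print('[',np.round(sh,4),np.round(tr,1),']',round(np.linalg.norm(sh),3))
E
python3 - <<'E'
from h import *
s=observe();T=T_tool(s);print('yaw',np.degrees(np.arctan2(T[1,2],T[0,2])),'tilt',T[:3,1],s['joints'])
E
```

```text
yaw 10.682867477197282 tilt [ 0.0007  0.0009 -1.    ] [-0.7995  0.4744  0.5349  1.9498 -0.3306  0.8026  0.1059]
```

Call:
{"op": "arm_command", "data": {"plan": [[[0,-0.0015,0],[0,0,0]],[[0,-0.0015,0],[0,0,0]],[[0,-0.0015,0],[0,0,0]],[[0,-0.0015,0],[0,0,0]]], "fingers": 0}}

```text
clock: 10.25
position: [0.5154, 0.1668, 0.1271]
ee_rot: [-1.292, 1.071, -1.071]
force: [1.0, 0.5, -0.5]
width: 0.47
```

Run:
```python
from h import *
s=observe();print(s['position'],s['width'],s['force'],s['ft_torque'])
```

```text
[0.5154 0.1668 0.1271] 0.46996368277441786 [ 1.0233  0.483  -0.5322] [-0.0897  0.0626 -0.0129]
```

Call:
{"op": "arm_command", "data": {"plan": [[[0,-0.02,0],[0,0,0]],[[0,-0.05,0],[0,0,0]],[[0,-0.09,0],[0,0,0]],[[0,-0.12,0],[0,0,0]],[[0,-0.12,0],[0,0,0]]]}}

```text
clock: 10.75
position: [0.5175, 0.1672, 0.2511]
ee_rot: [-1.285, 1.068, -1.072]
force: [-0.4, 0.3, -0.7]
width: 0.506
```

Run:
```python
from h import *
s=observe();p=get_image('wrist');save(p,'w6');print(s['position'],s['width'],s['force'])
cv2.imwrite('pics/w6b.png',cv2.resize(cv2.imread('pics/w6.png')[40:330,160:400],None,fx=2,fy=2,interpolation=cv2.INTER_CUBIC))
for n in ['tab_left','tab_right','tab_near','tab_far']:
    for r in place_of(p,n)[:1]: print(n,r['point'],r['confidence'])
```

```text
[0.5175 0.1672 0.2511] 0.5058350631571108 [-0.3888  0.3132 -0.7107]
tab_left [273.6, 66.3] 0.85
tab_right [278.6, 308.9] 0.94
tab_near [174.7, 200.9] 0.92
tab_far [380.9, 196.9] 0.6
```

View pics/w6b.png

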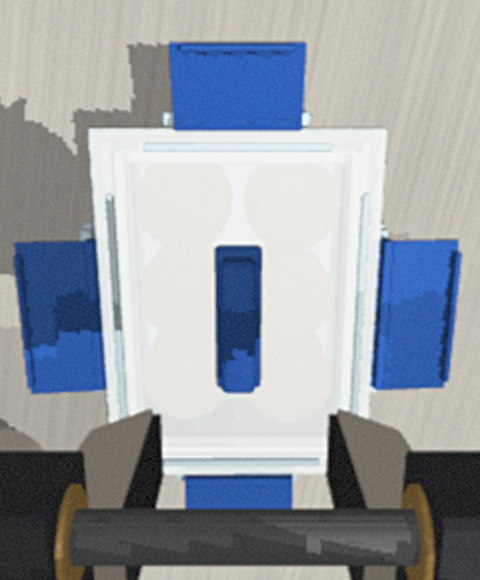

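Run:
```python
from h import *
s=observe();p=get_image('wrist')
A=onz(p,(204.7,103.7),.096,s);B=onz(p,(353.2,103.7),.096,s);print(A,B,np.linalg.norm(A-B))
m=(A+B)/2; print('centre',m-.086*yl, 'yaw',np.degrees(np.arctan2(*(B-A)[[1,0]])))
G=[onz(p,(160+u/2,40+v/2),.12,s) for u,v in [(216,246),(262,246),(216,392),(262,392)]];print('bar',np.mean(G,0))
print('left approach');rows([pose('left',0,(.03,.07)),pose('left',20,(.012,.06)),pose('left',20,face(1.9,.022))])
```

```text
[0.4329 0.2372 0.096 ] [0.5584 0.2608 0.096 ] 0.1277319296977239
centre [0.5116 0.1645 0.096 ] yaw 10.673422280432023
bar [0.511  0.1704 0.12  ]
left approach
[ [-0.126   0.061   0.0007] [0.1 0.  0. ] ] 0.14
[ [-0.1149  0.0756  0.0007] [  0.1   0.  -20. ] ] 0.138
[ [-0.1216  0.122   0.0008] [  0.1   0.  -20. ] ] 0.172
```

Call:
{"op": "arm_command", "data": {"plan": [[[-0.04,0.01,0],[0,0,0]],[[-0.08,0.03,0],[0,0,-5]],[[-0.11,0.05,0],[0,0,-12]],[[-0.114,0.07,0],[0,0,-20]],[[-0.115,0.075,0],[0,0,-20]]], "fingers": 1, "squeeze": 20}}

```text
clock: 11.55
position: [0.4899, 0.2855, 0.1667]
ee_rot: [-1.528, 0.851, -1.321]
force: [-0.6, -0.3, -1.5]
width: 0.11
```

Call:
{"op": "arm_command", "data": {"plan": [[[0,0,0],[0,0,0]],[[0,0,0],[0,0,0]]]}}

```text
clock: 11.75
position: [0.4947, 0.278, 0.1726]
ee_rot: [-1.513, 0.864, -1.33]
force: [0.0, -0.2, 0.7]
width: 0.005
```

Run:
```python
from h import *
s=observe();print(s['position'],s['width'],s['force'],s['ft_torque'])
p=get_image('scene');save(p,'s7');p=get_image('wrist');save(p,'w7')
cv2.imwrite('pics/s7b.png',cv2.resize(cv2.imread('pics/s7.png')[120:260,250:400],None,fx=4,fy=4,interpolation=cv2.INTER_CUBIC))
rows([pose('left',20,face(th,.022)) for th in (1.9,1.5,1.2,1.0,.8)],s)
```

```text
[0.4947 0.278  0.1726] 0.005464542449130664 [ 0.0167 -0.2363  0.6958] [0.3034 0.1433 0.0037]
[ [-0.0245  0.0429 -0.0005] [ 0.  -0.1 -0. ] ] 0.049
[ [-0.031   0.0494 -0.0005] [ 0.  -0.1 -0. ] ] 0.058
[ [-0.0338  0.0556 -0.0005] [ 0.  -0.1 -0. ] ] 0.065
[ [-0.0346  0.0602 -0.0005] [ 0.  -0.1 -0. ] ] 0.069
[ [-0.0345  0.0648 -0.0005] [ 0.  -0.1 -0. ] ] 0.073
```

View pics/s7b.png

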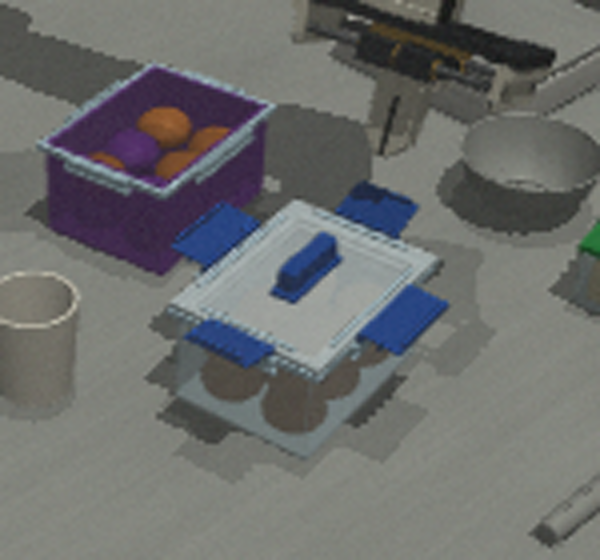

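View pics/w7.png

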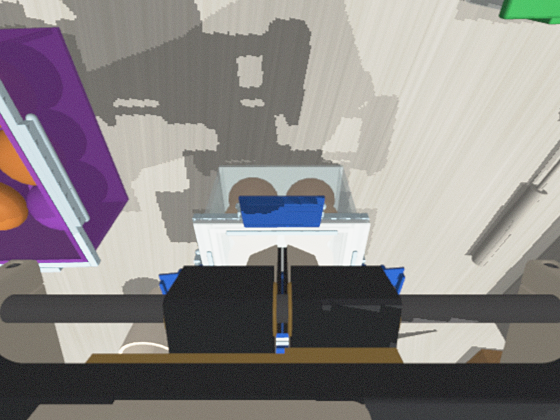

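Call:
{"op": "arm_command", "data": {"plan": [[[-0.015,0.025,0],[0,0,0]],[[-0.025,0.04,0],[0,0,0]],[[-0.031,0.049,0],[0,0,0]],[[-0.034,0.056,0],[0,0,0]],[[-0.034,0.056,0],[0,0,0]]]}}

```text
clock: 12.35
position: [0.4915, 0.2918, 0.1075]
ee_rot: [-1.515, 0.862, -1.328]
force: [0.3, -0.7, 0.2]
width: 0.007
```

```bash
cat >> h.py <<'E'
def st(side,t=20,W=.0095):
    s=observe();T=T_tool(s);o,d,h=SIDE[side]
    a=T[:3,1];n=T[:3,0]*(1 if T[:3,0]@o<0 else -1)
    c=T[:3,3]+.022*a+W*n-(C+o*d)
    f=s['force']
    print('t',round(s['clock'],2),'corner out,up,along mm',np.round(1e3*np.array([c@o,c[2],c@h]),1),'F out,up,along',np.round([f@o,f[2],f@h],1),'|F|',round(float(np.linalg.norm(f)),1),'n',n.round(2))
    # implied angle from corner on outer face: x=r sin+.0068cos, y=-r cos+.0068 sin
    r2=(c@o)**2+c[2]**2-.0068**2;r=np.sqrt(max(r2,0));th=np.arctan2(c@o,-c[2])-np.arctan2(.0068,r);print('r',round(r*1e3,1),'theta',round(th,3))
    return s
E
python3 - <<'E'
from h import *
s=st('left')
rows([pose('left',20,face(th,.026)) for th in (1.,.8,.6,.4,.2,0,-.2)],s)
E
```

```text
t 12.35 corner out,up,along mm [24.4 -3.  -0.2] F out,up,along [-0.7  0.2  0.2] |F| 0.8 n [ 0.17 -0.92  0.34]
r 23.6 theta 1.17
[ [-0.0029  0.0046  0.0002] [0.1 0.  0. ] ] 0.005
[ [-0.0026  0.01    0.0002] [0.1 0.  0. ] ] 0.01
[ [-0.0012  0.0152  0.0002] [0.1 0.  0. ] ] 0.015
[ [0.0012 0.02   0.0002] [0.1 0.  0. ] ] 0.02
[ [0.0045 0.0242 0.0002] [0.1 0.  0. ] ] 0.025
[ [0.0086 0.0277 0.0002] [0.1 0.  0. ] ] 0.029
[ [0.0133 0.0303 0.0002] [0.1 0.  0. ] ] 0.033
```

Call:
{"op": "arm_command", "data": {"plan": [[[-0.002,0.003,0],[0,0,0]],[[-0.003,0.0055,0],[0,0,0]],[[-0.0026,0.008,0],[0,0,0]],[[-0.0026,0.01,0],[0,0,0]],[[-0.0026,0.01,0],[0,0,0]]]}}

```text
clock: 12.85
position: [0.4919, 0.2914, 0.0976]
ee_rot: [-1.514, 0.862, -1.328]
force: [-0.2, 0.6, 0.3]
width: 0.004
```

Run:
```python
from h import *
s=st('left')
rows([pose('left',20,face(th,.026)) for th in (.8,.7,.6,.5,.4,.2,0,-.2)],s)
p=get_image('wrist');save(p,'w8')
```

```text
t 12.85 corner out,up,along mm [ 23.9 -12.8   0.1] F out,up,along [ 0.6  0.3 -0.1] |F| 0.7 n [ 0.17 -0.92  0.34]
r 26.2 theta 0.826
[ [ 0.0003  0.0006 -0.0001] [-0.  0. -0.] ] 0.001
[ [ 0.0009  0.0032 -0.0001] [-0.  0. -0.] ] 0.003
[ [ 0.0017  0.0058 -0.0001] [-0.  0. -0.] ] 0.006
[ [ 0.0028  0.0082 -0.0001] [-0.  0. -0.] ] 0.009
[ [ 0.0041  0.0106 -0.0001] [-0.  0. -0.] ] 0.011
[ [ 0.0075  0.0148 -0.0001] [-0.  0. -0.] ] 0.017
[ [ 0.0115  0.0183 -0.0001] [-0.  0. -0.] ] 0.022
[ [ 0.0162  0.0209 -0.0001] [-0.  0. -0.] ] 0.026
```

View pics/w8.png

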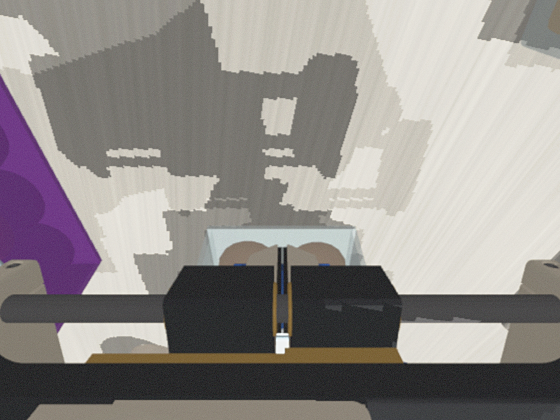

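Call:
{"op": "arm_command", "data": {"plan": [[[0.0006,0.002,0],[0,0,0]],[[0.0012,0.004,0],[0,0,0]],[[0.002,0.006,0],[0,0,0]],[[0.0025,0.0075,0],[0,0,0]]]}}

```text
clock: 13.3
position: [0.4928, 0.2867, 0.0914]
ee_rot: [-1.514, 0.862, -1.328]
force: [-0.3, 2.5, 1.3]
width: 0.005
```

Run:
```python
from h import *
s=st('left')
rows([pose('left',20,face(th,.026)) for th in (.5,.45,.4,.3,.2,.1,0,-.1,-.2)],s)
```

```text
t 13.3 corner out,up,along mm [ 19.1 -19.    0.2] F out,up,along [2.5 1.3 0.2] |F| 2.8 n [ 0.17 -0.92  0.34]
r 26.1 theta 0.533
[ [ 0.0005  0.0007 -0.0002] [-0.  0. -0.] ] 0.001
[ [ 0.0011  0.0019 -0.0002] [-0.  0. -0.] ] 0.002
[ [ 0.0018  0.0031 -0.0002] [-0.  0. -0.] ] 0.004
[ [ 0.0034  0.0053 -0.0002] [-0.  0. -0.] ] 0.006
[ [ 0.0051  0.0073 -0.0002] [-0.  0. -0.] ] 0.009
[ [ 0.0071  0.0091 -0.0002] [-0.  0. -0.] ] 0.012
[ [ 0.0092  0.0108 -0.0002] [-0.  0. -0.] ] 0.014
[ [ 0.0115  0.0122 -0.0002] [-0.  0. -0.] ] 0.017
[ [ 0.0139  0.0134 -0.0002] [-0.  0. -0.] ] 0.019
```

Call:
{"op": "arm_command", "data": {"plan": [[[0.0005,0.0007,0],[0,0,0]],[[0.001,0.0015,0],[0,0,0]]]}}

```text
clock: 13.5
position: [0.493, 0.2858, 0.0905]
ee_rot: [-1.513, 0.862, -1.327]
force: [-0.9, 2.8, 2.8]
width: 0.005
```

Call:
{"op": "arm_command", "data": {"plan": [[[0.0003,0.0005,0],[0,0,0]],[[0.0006,0.001,0],[0,0,0]]]}}

```text
clock: 13.7
position: [0.4932, 0.285, 0.0898]
ee_rot: [-1.513, 0.862, -1.327]
force: [-1.3, 5.0, 3.5]
width: 0.006
```

Run:
```python
from h import *
s=st('left')
```

```text
t 13.7 corner out,up,along mm [ 17.4 -20.7   0.3] F out,up,along [ 5.1  3.5 -0.4] |F| 6.2 n [ 0.17 -0.92  0.34]
r 26.1 theta 0.446
```

Call:
{"op": "arm_command", "data": {"plan": [[[0.0004,0.0005,0],[0,0,0]],[[0.0007,0.001,0],[0,0,0]]]}}

```text
clock: 13.9
position: [0.4934, 0.2841, 0.0891]
ee_rot: [-1.513, 0.862, -1.327]
force: [-1.7, 4.7, 3.8]
width: 0.003
```

Call:
{"op": "arm_command", "data": {"plan": [[[0.0004,0.0005,0],[0,0,0]],[[0.0007,0.001,0],[0,0,0]]]}}

```text
clock: 14.1
position: [0.4935, 0.2833, 0.0884]
ee_rot: [-1.513, 0.862, -1.327]
force: [-1.9, 6.2, 4.0]
width: 0.002
```

Run:
```python
from h import *
s=st('left')
```

```text
t 14.1 corner out,up,along mm [ 15.7 -22.    0.3] F out,up,along [ 6.4  4.  -0.7] |F| 7.6 n [ 0.17 -0.92  0.34]
r 26.2 theta 0.365
```

Call:
{"op": "arm_command", "data": {"plan": [[[0.0004,0.0005,0],[0,0,0]],[[0.0008,0.001,0],[0,0,0]]]}}

```text
clock: 14.3
position: [0.4937, 0.2823, 0.0877]
ee_rot: [-1.513, 0.862, -1.327]
force: [-1.3, 5.4, 4.1]
width: 0.006
```

Call:
{"op": "arm_command", "data": {"plan": [[[0.0004,0.0004,0],[0,0,0]],[[0.0008,0.0008,0],[0,0,0]]]}}

```text
clock: 14.5
position: [0.4939, 0.2812, 0.0871]
ee_rot: [-1.513, 0.862, -1.327]
force: [-0.8, 6.2, 2.2]
width: 0.006
```

Run:
```python
from h import *
s=st('left')
rows([pose('left',20,face(th,.026)) for th in (.3,.25,.2,.1,0,-.1,-.2)],s)
```

```text
t 14.5 corner out,up,along mm [ 13.6 -23.3   0.3] F out,up,along [6.2 2.2 0.4] |F| 6.6 n [ 0.18 -0.92  0.34]
r 26.1 theta 0.273
[ [-0.0004 -0.0006 -0.0002] [-0.   0.1 -0.1] ] 0.001
[ [ 0.0004  0.0004 -0.0002] [-0.   0.1 -0.1] ] 0.001
[ [ 0.0013  0.0014 -0.0002] [-0.   0.1 -0.1] ] 0.002
[ [ 0.0033  0.0032 -0.0003] [-0.   0.1 -0.1] ] 0.005
[ [ 0.0054  0.0049 -0.0003] [-0.   0.1 -0.1] ] 0.007
[ [ 0.0077  0.0063 -0.0003] [-0.   0.1 -0.1] ] 0.01
[ [ 0.0101  0.0075 -0.0003] [-0.   0.1 -0.1] ] 0.013
```

Call:
{"op": "arm_command", "data": {"plan": [[[0.0005,0.0005,0],[0,0,0]],[[0.001,0.001,0],[0,0,0]]]}}

```text
clock: 14.7
position: [0.4941, 0.2795, 0.0864]
ee_rot: [-1.514, 0.862, -1.327]
force: [0.1, 3.8, -0.8]
width: 0.005
```

Call:
{"op": "arm_command", "data": {"plan": [[[0.0005,0.0004,0],[0,0,0]],[[0.001,0.0009,0],[0,0,0]]]}}

```text
clock: 14.9
position: [0.4944, 0.2783, 0.0859]
ee_rot: [-1.514, 0.862, -1.327]
force: [-1.8, 6.4, 0.9]
width: 0.004
```

Run:
```python
from h import *
s=st('left')
```

```text
t 14.9 corner out,up,along mm [ 10.6 -24.6   0.2] F out,up,along [ 6.7  0.9 -0.5] |F| 6.7 n [ 0.17 -0.92  0.34]
r 25.9 theta 0.15
```

Call:
{"op": "arm_command", "data": {"plan": [[[0.0004,0.0003,0],[0,0,0]],[[0.0004,0.0003,0],[0,0,0]]]}}

```text
clock: 15.1
position: [0.4944, 0.2782, 0.0858]
ee_rot: [-1.513, 0.862, -1.327]
force: [-0.9, 6.1, -0.1]
width: 0.005
```

Run:
```python
from h import *
s=st('left')
```

```text
t 15.1 corner out,up,along mm [ 10.6 -24.6   0.2] F out,up,along [ 6.2 -0.1  0.3] |F| 6.2 n [ 0.17 -0.92  0.34]
r 25.9 theta 0.148
```

Call:
{"op": "arm_command", "data": {"plan": [[[0.0006,0.0004,0],[0,0,0]],[[0.0006,0.0004,0],[0,0,0]]]}}

```text
clock: 15.3
position: [0.4945, 0.2781, 0.0857]
ee_rot: [-1.513, 0.862, -1.326]
force: [-2.7, 7.6, 1.9]
width: 0.007
```

Run:
```python
from h import *
s=st('left')
```

```text
t 15.3 corner out,up,along mm [ 10.4 -24.7   0.3] F out,up,along [ 8.   1.9 -1.2] |F| 8.3 n [ 0.18 -0.92  0.34]
r 26.0 theta 0.142
```

Call:
{"op": "arm_command", "data": {"plan": [[[0.0008,0.0004,0],[0,0,0]],[[0.0008,0.0004,0],[0,0,0]]]}}

```text
clock: 15.5
position: [0.4945, 0.2779, 0.0857]
ee_rot: [-1.512, 0.862, -1.325]
force: [-2.8, 9.1, 3.1]
width: 0.005
```

Run:
```python
from h import *
s=st('left')
```

```text
t 15.5 corner out,up,along mm [ 10.2 -24.8   0.3] F out,up,along [ 9.5  3.1 -1.1] |F| 10.1 n [ 0.18 -0.92  0.34]
r 26.0 theta 0.135
```

Call:
{"op": "arm_command", "data": {"plan": [[[0.0008,0.0004,0],[0,0,0]],[[0.0008,0.0004,0],[0,0,0]]]}}

```text
clock: 15.7
position: [0.4945, 0.2778, 0.0856]
ee_rot: [-1.512, 0.862, -1.324]
force: [-4.7, 10.1, 3.9]
width: 0.004
```

Run:
```python
from h import *
s=st('left')
```

```text
t 15.7 corner out,up,along mm [ 10.1 -24.9   0.3] F out,up,along [10.8  3.9 -2.8] |F| 11.8 n [ 0.18 -0.92  0.34]
r 26.0 theta 0.13
```

Call:
{"op": "arm_command", "data": {"plan": [[[-0.008,0,0],[0,0,0]],[[-0.02,-0.005,0],[0,0,0]],[[-0.03,-0.01,0],[0,0,0]],[[-0.04,-0.03,0],[0,0,0]]]}}

```text
clock: 16.1
position: [0.485, 0.3211, 0.0989]
ee_rot: [-1.518, 0.862, -1.329]
force: [-0.2, 0.4, 1.0]
width: 0.004
```

Run:
```python
from h import *
s=st('left')
p=get_image('wrist');save(p,'w9');p=get_image('scene');save(p,'s9')
cv2.imwrite('pics/s9b.png',cv2.resize(cv2.imread('pics/s9.png')[120:260,250:400],None,fx=4,fy=4,interpolation=cv2.INTER_CUBIC))
```

```text
t 16.1 corner out,up,along mm [ 54.4 -11.5  -1.1] F out,up,along [ 0.5  1.  -0.1] |F| 1.1 n [ 0.17 -0.92  0.34]
r 55.2 theta 1.24
```

View pics/w9.png

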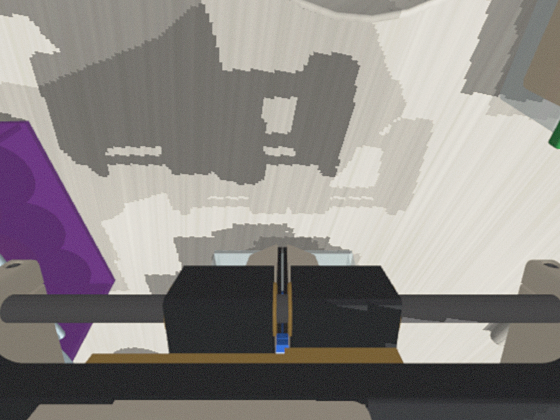

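View pics/s9b.png

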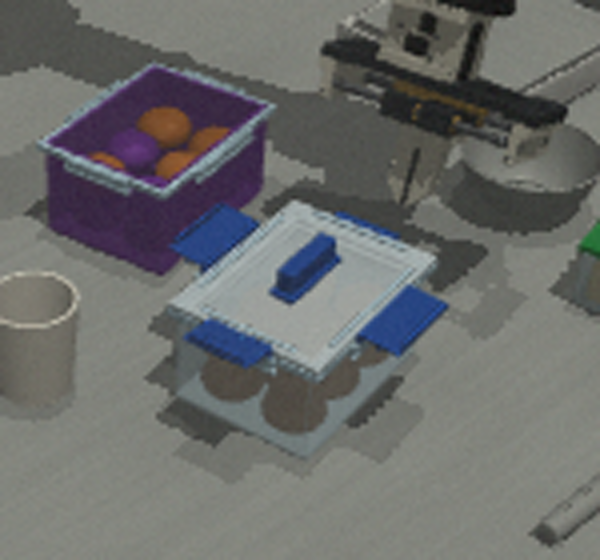

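Run:
```python
from h import *
s=observe();print(s['joints'])
rows([pose('left',0,(.0,.10)),pose('right',-0,(-.08,.10)),pose('right',20,(.03,.07)),pose('right',20,(.012,.06))],s)
```

```text
[-1.2274  0.6945  0.5975  1.7387 -0.082   0.9809 -0.4711]
[ [ 0.0999 -0.0851 -0.0009] [-0.1  0.2 19.9] ] 0.131
[ [ 0.2081 -0.046  -0.0013] [-0.1  0.2 19.9] ] 0.213
[ [ 0.3063  0.0263 -0.0018] [-0.1  0.2 39.9] ] 0.307
[ [ 0.286   0.0296 -0.0017] [-0.1  0.2 39.9] ] 0.287
```

Call:
{"op": "arm_command", "data": {"plan": [[[0.005,-0.045,0],[0,0,0]],[[0.03,-0.083,0],[0,0,4]],[[0.07,-0.095,0],[0,0,10]],[[0.11,-0.082,0],[0,0,16]],[[0.155,-0.066,0],[0,0,20]]]}}

```text
clock: 16.7
position: [0.5098, 0.1991, 0.2164]
ee_rot: [-1.286, 1.07, -1.069]
force: [1.5, -0.9, 0.3]
width: 0.003
```

Run:
```python
from h import *
s=observe();print(s['position'],s['joints'])
rows([pose('right',20,(.03,.08)),pose('right',20,(.012,.06))],s)
```

```text
[0.5098 0.1991 0.2164] [-0.8954  0.364   0.572   1.8452 -0.2359  0.9944 -0.038 ]
[ [ 0.169   0.0253 -0.0008] [-0.2  0.1 19.8] ] 0.171
[ [ 0.151   0.0454 -0.0009] [-0.2  0.1 19.8] ] 0.158
```

Call:
{"op": "arm_command", "data": {"plan": [[[0.045,0,0],[0,0,5]],[[0.09,0,0],[0,0,12]],[[0.13,0.01,0],[0,0,20]],[[0.15,0.03,0],[0,0,20]],[[0.15,0.04,0],[0,0,20]]]}}

```text
clock: 17.2
position: [0.537, 0.0437, 0.173]
ee_rot: [-1.05, 1.251, -0.819]
force: [-0.6, 0.1, 0.2]
width: 0.002
```

Call:
{"op": "arm_command", "data": {"plan": [[[0,0,0],[0,0,0]],[[0,0,0],[0,0,0]]]}}

```text
clock: 17.4
position: [0.5363, 0.0546, 0.1749]
ee_rot: [-1.056, 1.242, -0.805]
force: [-0.1, 0.8, 0.5]
width: 0.008
```

Run:
```python
from h import *
s=st('right');print(s['joints'])
rows([pose('right',20,face(th,.022)) for th in (1.9,1.5,1.2,1.0,.8)],s)
p=get_image('wrist');save(p,'w10')
p=get_image('scene');save(p,'s10')
cv2.imwrite('pics/s10b.png',cv2.resize(cv2.imread('pics/s10.png')[120:260,250:400],None,fx=4,fy=4,interpolation=cv2.INTER_CUBIC))
```

```text
t 17.4 corner out,up,along mm [ 8.1 64.5 -0.1] F out,up,along [-0.9  0.5  0.1] |F| 1.0 n [-0.17  0.92  0.34]
r 64.6 theta 2.912
[-0.3264  0.457   0.4753  1.8701 -0.6214  1.0681  0.6688]
[ [0.0273 0.0442 0.0001] [ 0.1  0.1 -0. ] ] 0.052
[ [0.0337 0.0508 0.0001] [ 0.1  0.1 -0. ] ] 0.061
[ [0.0366 0.057  0.0001] [ 0.1  0.1 -0. ] ] 0.068
[ [0.0374 0.0615 0.0001] [ 0.1  0.1 -0. ] ] 0.072
[ [0.0373 0.0661 0.0001] [ 0.1  0.1 -0. ] ] 0.076
```

View pics/w10.png

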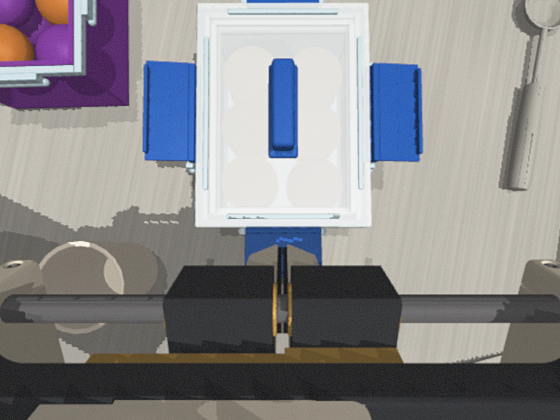

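View pics/s10b.png

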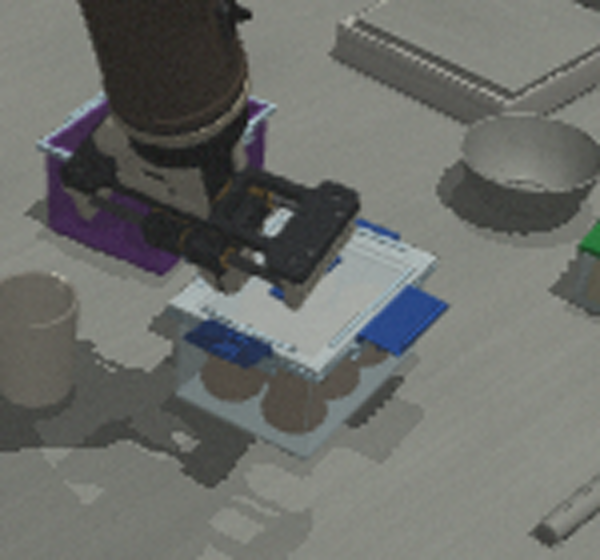

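Call:
{"op": "arm_command", "data": {"plan": [[[0.015,0.022,0],[0,0,0]],[[0.027,0.04,0],[0,0,0]],[[0.0335,0.05,0],[0,0,0]],[[0.0366,0.057,0],[0,0,0]],[[0.0366,0.057,0],[0,0,0]]]}}

```text
clock: 18.0
position: [0.5393, 0.0397, 0.1087]
ee_rot: [-1.056, 1.242, -0.805]
force: [-0.2, 0.7, 0.2]
width: 0.003
```

Run:
```python
from h import *
s=st('right')
rows([pose('right',20,face(th,.026)) for th in (1.,.9,.8,.7,.6,.5,.4,.3,.2,.1,0,-.1)],s)
```

```text
t 18.0 corner out,up,along mm [23.2 -1.7  0.1] F out,up,along [-0.7  0.2 -0.1] |F| 0.8 n [-0.18  0.92  0.34]
r 22.3 theta 1.202
[ [ 0.0044  0.0054 -0.0001] [ 0.1  0.1 -0. ] ] 0.007
[ [ 0.0044  0.0081 -0.0001] [ 0.1  0.1 -0. ] ] 0.009
[ [ 0.0041  0.0108 -0.0001] [ 0.1  0.1 -0. ] ] 0.012
[ [ 0.0035  0.0134 -0.0001] [ 0.1  0.1 -0. ] ] 0.014
[ [ 0.0027  0.016  -0.0001] [ 0.1  0.1 -0. ] ] 0.016
[ [ 0.0016  0.0184 -0.0001] [ 0.1  0.1 -0. ] ] 0.019
[ [ 0.0003  0.0208 -0.0001] [ 0.1  0.1 -0. ] ] 0.021
[ [-0.0013  0.023  -0.0001] [ 0.1  0.1 -0. ] ] 0.023
[ [-0.003   0.025  -0.0001] [ 0.1  0.1 -0. ] ] 0.025
[ [-0.005   0.0268 -0.0001] [ 0.1  0.1 -0. ] ] 0.027
[ [-0.0071  0.0285 -0.0001] [ 0.1  0.1 -0. ] ] 0.029
[ [-0.0094  0.0299 -0.0001] [ 0.1  0.1 -0. ] ] 0.031
```

Call:
{"op": "arm_command", "data": {"plan": [[[0.003,0.0035,0],[0,0,0]],[[0.0044,0.0075,0],[0,0,0]],[[0.004,0.011,0],[0,0,0]],[[0.0035,0.0134,0],[0,0,0]],[[0.0027,0.016,0],[0,0,0]]]}}

```text
clock: 18.5
position: [0.5392, 0.0418, 0.093]
ee_rot: [-1.055, 1.242, -0.807]
force: [0.1, -0.8, -0.3]
width: 0.006
```

Call:
{"op": "arm_command", "data": {"plan": [[[-0.0005,0.0012,0],[0,0,0]],[[-0.001,0.0022,0],[0,0,0]],[[-0.001,0.0022,0],[0,0,0]]]}}

```text
clock: 18.8
position: [0.5386, 0.0435, 0.0913]
ee_rot: [-1.055, 1.242, -0.806]
force: [0.9, 0.1, -0.1]
width: 0.005
```

Run:
```python
from h import *
s=st('right')
rows([pose('right',20,face(th,.026)) for th in (.6,.5,.4,.3,.2,.1,0,-.1)],s)
```

```text
t 18.8 corner out,up,along mm [ 19.4 -19.2   0.2] F out,up,along [ 0.1 -0.1  0.9] |F| 1.0 n [-0.17  0.92  0.34]
r 26.4 theta 0.541
[ [ 0.0003 -0.0017 -0.0002] [0. 0. 0.] ] 0.002
[ [-0.0008  0.0007 -0.0002] [0. 0. 0.] ] 0.001
[ [-0.0021  0.003  -0.0002] [0. 0. 0.] ] 0.004
[ [-0.0037  0.0052 -0.0002] [0. 0. 0.] ] 0.006
[ [-0.0055  0.0073 -0.0002] [0. 0. 0.] ] 0.009
[ [-0.0074  0.0091 -0.0002] [0. 0. 0.] ] 0.012
[ [-0.0095  0.0107 -0.0002] [0. 0. 0.] ] 0.014
[ [-0.0118  0.0122 -0.0002] [0. 0. 0.] ] 0.017
```

No resistance yet. Continue with small steps.

Call:
{"op": "arm_command", "data": {"plan": [[[-0.0008,0.001,0],[0,0,0]],[[-0.0014,0.002,0],[0,0,0]],[[-0.0021,0.003,0],[0,0,0]]]}}

```text
clock: 19.1
position: [0.5382, 0.0463, 0.0892]
ee_rot: [-1.055, 1.242, -0.807]
force: [1.3, -2.2, 0.7]
width: 0.005
```

Run:
```python
from h import *
s=st('right')
```

```text
t 19.1 corner out,up,along mm [ 16.6 -21.3   0.3] F out,up,along [2.4 0.7 0.9] |F| 2.6 n [-0.17  0.92  0.34]
r 26.1 theta 0.409
```

Call:
{"op": "arm_command", "data": {"plan": [[[-0.0006,0.0008,0],[0,0,0]],[[-0.0012,0.0016,0],[0,0,0]]]}}

```text
clock: 19.3
position: [0.5381, 0.0475, 0.0882]
ee_rot: [-1.055, 1.242, -0.807]
force: [0.4, -4.1, 2.2]
width: 0.007
```

Run:
```python
from h import *
s=st('right')
```

```text
t 19.3 corner out,up,along mm [ 15.4 -22.3   0.4] F out,up,along [ 4.1  2.2 -0.4] |F| 4.7 n [-0.17  0.92  0.34]
r 26.2 theta 0.353
```

Call:
{"op": "arm_command", "data": {"plan": [[[-0.0006,0.0006,0],[0,0,0]],[[-0.001,0.0012,0],[0,0,0]]]}}

```text
clock: 19.5
position: [0.5378, 0.0486, 0.0874]
ee_rot: [-1.055, 1.242, -0.808]
force: [0.6, -5.0, 2.4]
width: 0.005
```

Call:
{"op": "arm_command", "data": {"plan": [[[-0.0006,0.0006,0],[0,0,0]],[[-0.001,0.0011,0],[0,0,0]]]}}

```text
clock: 19.7
position: [0.5377, 0.0498, 0.0868]
ee_rot: [-1.055, 1.242, -0.808]
force: [0.8, -5.4, 2.7]
width: 0.011
```

Run:
```python
from h import *
s=st('right')
```

```text
t 19.7 corner out,up,along mm [ 13.1 -23.7   0.4] F out,up,along [ 5.4  2.7 -0.2] |F| 6.1 n [-0.17  0.92  0.34]
r 26.2 theta 0.251
```

Call:
{"op": "arm_command", "data": {"plan": [[[-0.0006,0.0006,0],[0,0,0]],[[-0.001,0.001,0],[0,0,0]]]}}

```text
clock: 19.9
position: [0.5374, 0.0512, 0.0861]
ee_rot: [-1.055, 1.242, -0.808]
force: [0.5, -5.0, 2.4]
width: 0.004
```

Call:
{"op": "arm_command", "data": {"plan": [[[-0.0006,0.0005,0],[0,0,0]],[[-0.001,0.0009,0],[0,0,0]]]}}

```text
clock: 20.1
position: [0.5369, 0.0531, 0.0855]
ee_rot: [-1.055, 1.242, -0.807]
force: [1.4, -2.4, 0.2]
width: 0.006
```

Run:
```python
from h import *
s=st('right')
```

```text
t 20.1 corner out,up,along mm [  9.7 -24.9   0.2] F out,up,along [2.7 0.2 0.9] |F| 2.8 n [-0.17  0.92  0.34]
r 25.9 theta 0.114
```

Snap (force fell). Now advance until the stop.

Call:
{"op": "arm_command", "data": {"plan": [[[-0.0006,0.0004,0],[0,0,0]],[[-0.0011,0.0008,0],[0,0,0]]]}}

```text
clock: 20.3
position: [0.5368, 0.0541, 0.0851]
ee_rot: [-1.055, 1.242, -0.807]
force: [0.8, -5.9, 2.0]
width: 0.006
```

Run:
```python
from h import *
s=st('right')
```

```text
t 20.3 corner out,up,along mm [  8.6 -25.3   0.3] F out,up,along [ 6.   2.  -0.3] |F| 6.3 n [-0.17  0.92  0.34]
r 25.9 theta 0.071
```

Call:
{"op": "arm_command", "data": {"plan": [[[-0.0006,0.0004,0],[0,0,0]],[[-0.001,0.0006,0],[0,0,0]]]}}

```text
clock: 20.5
position: [0.5368, 0.0543, 0.085]
ee_rot: [-1.055, 1.241, -0.809]
force: [2.0, -8.1, 3.8]
width: 0.006
```

Run:
```python
from h import *
s=st('right')
```

```text
t 20.5 corner out,up,along mm [  8.5 -25.4   0.4] F out,up,along [8.3 3.8 0.4] |F| 9.1 n [-0.17  0.92  0.34]
r 25.9 theta 0.065
```

Stopped against the hard stop; press a little more to confirm.

Call:
{"op": "arm_command", "data": {"plan": [[[-0.001,0.0003,0],[0,0,0]],[[-0.0012,0.0004,0],[0,0,0]]]}}

```text
clock: 20.7
position: [0.5367, 0.0546, 0.085]
ee_rot: [-1.055, 1.241, -0.81]
force: [1.2, -10.4, 4.6]
width: 0.006
```

Run:
```python
from h import *
s=st('right')
```

```text
t 20.7 corner out,up,along mm [  8.2 -25.4   0.4] F out,up,along [10.5  4.6 -0.8] |F| 11.5 n [-0.17  0.92  0.34]
r 25.8 theta 0.054
```

Call:
{"op": "arm_command", "data": {"plan": [[[0.008,0,0],[0,0,0]],[[0.02,-0.005,0],[0,0,0]],[[0.035,-0.02,0],[0,0,0]],[[0.04,-0.06,0],[0,0,0]],[[0.04,-0.1,0],[0,0,0]]]}}

```text
clock: 21.2
position: [0.5485, -0.0151, 0.1653]
ee_rot: [-1.056, 1.245, -0.805]
force: [1.1, -0.6, 0.5]
width: 0.006
```

Run:
```python
from h import *
s=st('right');print(s['joints'],s['position'])
for hs in (1,-1):
  for n in ('near','far'):
    print(n,hs);rows([pose(n,0,(.03,.12),hs),pose(n,20,(.012,.06),hs)],s)
p=get_image('wrist');save(p,'w11')
```

```text
t 21.2 corner out,up,along mm [78.8 54.9 -1. ] F out,up,along [0.8 0.5 1. ] |F| 1.4 n [-0.17  0.92  0.34]
r 95.8 theta 2.109
[-0.2056  0.5086  0.4894  1.8198 -0.616   1.1157  0.7806] [ 0.5485 -0.0151  0.1653]
near 1
[ [-0.1959 -0.0023 -0.1068] [-15.6 -89.1 -15.9] ] 0.223
[ [-0.1738  0.0583 -0.0956] [  0.1 -91.6 -31.5] ] 0.207
far 1
[ [-0.1962 -0.003   0.1082] [-15.6 -89.1 -15.9] ] 0.224
[ [-0.1741  0.0577  0.0973] [-30.7 -84.6  -0.2] ] 0.208
near -1
[ [-0.1959 -0.0023 -0.1068] [ 15.9  88.9 -15.6] ] 0.223
[ [-0.1738  0.0583 -0.0956] [31.  84.5  0.1] ] 0.207
far -1
[ [-0.1962 -0.003   0.1082] [ 15.9  88.9 -15.6] ] 0.224
[ [-0.1741  0.0577  0.0973] [  0.2  91.5 -31.2] ] 0.208
```

View pics/w11.png

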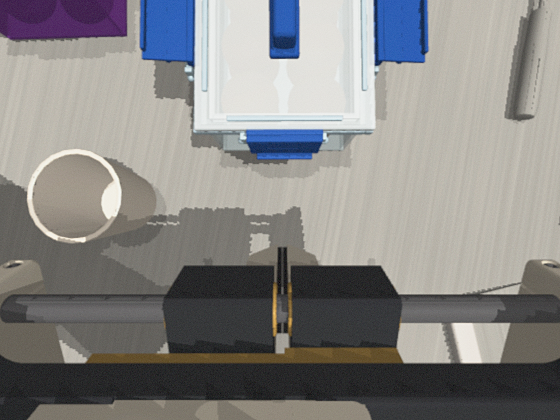

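Call:
{"op": "arm_command", "data": {"plan": [[[-0.02,-0.02,0.02],[-1.4,-8,-1.4]],[[-0.04,-0.04,0.04],[-2.8,-16,-2.8]],[[-0.06,-0.045,0.06],[-4.2,-24,-4.2]],[[-0.08,-0.045,0.08],[-5.6,-32,-5.6]],[[-0.1,-0.04,0.1],[-7,-40,-7]]]}}

```text
clock: 21.75
position: [0.6336, 0.0842, 0.2379]
ee_rot: [-1.37, 0.634, -0.386]
force: [0.5, -1.4, -0.3]
width: 0.004
```

Run:
```python
from h import *
s=observe();print(s['joints'],s['position'])
rows([pose('far',0,(.03,.10),1),pose('far',20,(.03,.08),1)],s)
```

```text
[-0.3487  0.5371  0.3731  1.495  -0.3844  1.2705  1.029 ] [0.6336 0.0842 0.2379]
[ [-0.066   0.0415  0.0692] [ -8.7 -48.7  -8.6] ] 0.104
[ [-0.0567  0.0651  0.0727] [-17.  -46.4  10.2] ] 0.113
```

Call:
{"op": "arm_command", "data": {"plan": [[[-0.012,0,0.014],[-1.5,-8,-1.5]],[[-0.025,0,0.028],[-3,-16,-3]],[[-0.04,0,0.042],[-4.5,-24,-4.5]],[[-0.055,0,0.056],[-6,-32,-6]],[[-0.066,0.01,0.069],[-7.5,-40,-7]]]}}

```text
clock: 22.25
position: [0.624, 0.1803, 0.246]
ee_rot: [-1.551, -0.004, 0.054]
force: [0.3, -0.4, -1.2]
width: 0.009
```

Run:
```python
from h import *
s=observe();print(s['joints'],s['position'])
rows([pose('far',0,(.03,.10),1),pose('far',20,(.03,.08),1),pose('far',20,(.012,.06),1)],s)
```

```text
[-0.5058  0.495   0.2435  1.5011 -0.1532  1.1873  1.3782] [0.624  0.1803 0.246 ]
[ [-0.0017  0.0311  0.0043] [-1.3 -8.6 -1.7] ] 0.031
[ [0.0059 0.0555 0.0048] [-2.8 -8.2 18.3] ] 0.056
[ [-0.0112  0.076   0.0017] [-2.8 -8.2 18.3] ] 0.077
```

Call:
{"op": "arm_command", "data": {"plan": [[[0.003,0.015,0.002],[-1.3,-5,5]],[[0.006,0.035,0.004],[-2.5,-8,12]],[[0.003,0.055,0.003],[-2.8,-8.2,18.3]],[[-0.008,0.073,0.002],[-2.8,-8.2,18.3]],[[-0.008,0.073,0.002],[-2.8,-8.2,18.3]]]}}

```text
clock: 22.75
position: [0.6112, 0.1815, 0.1682]
ee_rot: [-1.581, 0.143, 0.422]
force: [-0.6, 0.2, 0.2]
width: 0.003
```

Call:
{"op": "arm_command", "data": {"plan": [[[0,0,0],[0,0,0]]]}}

```text
clock: 22.85
position: [0.6134, 0.182, 0.1728]
ee_rot: [-1.58, 0.137, 0.416]
force: [0.3, -0.3, 1.7]
width: -0.0
```

Run:
```python
from h import *
s=st('far');print(s['joints'])
rows([pose('far',20,face(th,.022)) for th in (1.9,1.5,1.2,1.0,.8)],s)
p=get_image('wrist');save(p,'w12')
```

```text
t 22.85 corner out,up,along mm [14.9 62.4 -1.5] F out,up,along [ 0.2  1.7 -0.4] |F| 1.7 n [-0.92 -0.17  0.34]
r 63.8 theta 2.802
[-0.4497  0.7361  0.1995  1.3035 -0.1678  1.4678  1.5196]
[ [0.0203 0.0445 0.0017] [-0.1 -0.4 -0.2] ] 0.049
[ [0.0267 0.051  0.0017] [-0.1 -0.4 -0.2] ] 0.058
[ [0.0296 0.0573 0.0017] [-0.1 -0.4 -0.2] ] 0.064
[ [0.0304 0.0618 0.0017] [-0.1 -0.4 -0.2] ] 0.069
[ [0.0304 0.0664 0.0017] [-0.1 -0.4 -0.2] ] 0.073
```

View pics/w12.png

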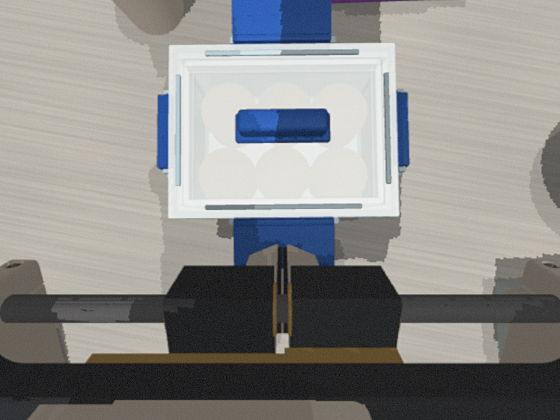

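Call:
{"op": "arm_command", "data": {"plan": [[[0.011,0.022,0.001],[0,-0.4,0]],[[0.02,0.04,0.0017],[0,-0.4,0]],[[0.0267,0.05,0.0017],[0,-0.4,0]],[[0.0296,0.057,0.0017],[0,-0.4,0]],[[0.0296,0.057,0.0017],[0,-0.4,0]]]}}

```text
clock: 23.4
position: [0.6214, 0.1851, 0.1089]
ee_rot: [-1.579, 0.131, 0.421]
force: [0.0, -0.0, 0.3]
width: 0.003
```

Run:
```python
from h import *
s=st('far')
rows([pose('far',20,face(th,.026)) for th in (1.,.9,.8,.7,.6,.5,.4)],s)
```

```text
t 23.4 corner out,up,along mm [23.2 -1.5  0. ] F out,up,along [ 0.   0.3 -0. ] |F| 0.3 n [-0.92 -0.17  0.34]
r 22.3 theta 1.209
[ [0.0045 0.0056 0.    ] [-0.1 -0.  -0.1] ] 0.007
[ [ 0.0044  0.0083 -0.    ] [-0.1 -0.  -0.1] ] 0.009
[ [ 0.0041  0.0109 -0.    ] [-0.1 -0.  -0.1] ] 0.012
[ [ 0.0036  0.0136 -0.    ] [-0.1 -0.  -0.1] ] 0.014
[ [ 0.0027  0.0161 -0.    ] [-0.1 -0.  -0.1] ] 0.016
[ [ 0.0017  0.0186 -0.    ] [-0.1 -0.  -0.1] ] 0.019
[ [ 0.0003  0.0209 -0.    ] [-0.1 -0.  -0.1] ] 0.021
```

Call:
{"op": "arm_command", "data": {"plan": [[[0.003,0.0035,0],[0,0,0]],[[0.0044,0.0075,0],[0,0,0]],[[0.004,0.011,0],[0,0,0]],[[0.0035,0.0134,0],[0,0,0]],[[0.0027,0.016,0],[0,0,0]]]}}

```text
clock: 23.9
position: [0.6184, 0.1846, 0.0927]
ee_rot: [-1.579, 0.131, 0.421]
force: [0.8, 1.0, 0.5]
width: 0.002
```

Call:
{"op": "arm_command", "data": {"plan": [[[-0.0005,0.0012,0],[0,0,0]],[[-0.001,0.0022,0],[0,0,0]],[[-0.001,0.0022,0],[0,0,0]]]}}

```text
clock: 24.2
position: [0.6166, 0.1843, 0.091]
ee_rot: [-1.579, 0.131, 0.421]
force: [0.4, -0.2, 1.4]
width: 0.01
```

Run:
```python
from h import *
s=st('far')
rows([pose('far',20,face(th,.026)) for th in (.6,.5,.4,.3,.2,.1,0,-.1)],s)
```

```text
t 24.2 corner out,up,along mm [ 18.4 -19.4   0.1] F out,up,along [ 0.3  1.4 -0.3] |F| 1.5 n [-0.92 -0.17  0.34]
r 25.8 theta 0.503
[ [ 0.0011 -0.0023 -0.0001] [-0.1 -0.  -0.1] ] 0.003
[ [ 0.      0.0002 -0.0001] [-0.1 -0.  -0.1] ] 0.0
[ [-0.0013  0.0025 -0.0001] [-0.1 -0.  -0.1] ] 0.003
[ [-0.0028  0.0047 -0.0001] [-0.1 -0.  -0.1] ] 0.005
[ [-0.0046  0.0067 -0.0001] [-0.1 -0.  -0.1] ] 0.008
[ [-0.0065  0.0086 -0.0001] [-0.1 -0.  -0.1] ] 0.011
[ [-0.0087  0.0102 -0.0001] [-0.1 -0.  -0.1] ] 0.013
[ [-0.0109  0.0116 -0.0001] [-0.1 -0.  -0.1] ] 0.016
```

Call:
{"op": "arm_command", "data": {"plan": [[[-0.0007,0.0012,0],[0,0,0]],[[-0.0013,0.0025,0],[0,0,0]]]}}

```text
clock: 24.4
position: [0.6147, 0.184, 0.0892]
ee_rot: [-1.579, 0.131, 0.421]
force: [-0.3, -0.1, 1.4]
width: 0.004
```

Call:
{"op": "arm_command", "data": {"plan": [[[-0.0006,0.0009,0],[0,0,0]],[[-0.0009,0.0013,0],[0,0,0]]]}}

```text
clock: 24.6
position: [0.6133, 0.1837, 0.0882]
ee_rot: [-1.579, 0.131, 0.421]
force: [1.3, -0.0, 1.8]
width: 0.004
```

Run:
```python
from h import *
s=st('far')
```

```text
t 24.6 corner out,up,along mm [ 15.  -22.2   0.1] F out,up,along [ 1.3  1.8 -0.3] |F| 2.3 n [-0.92 -0.17  0.34]
r 25.9 theta 0.337
```

Call:
{"op": "arm_command", "data": {"plan": [[[-0.0006,0.0008,0],[0,0,0]],[[-0.001,0.0013,0],[0,0,0]]]}}

```text
clock: 24.8
position: [0.6122, 0.1835, 0.0875]
ee_rot: [-1.579, 0.131, 0.42]
force: [2.4, 0.1, 3.0]
width: 0.008
```

Call:
{"op": "arm_command", "data": {"plan": [[[-0.0006,0.0007,0],[0,0,0]],[[-0.001,0.0011,0],[0,0,0]]]}}

```text
clock: 25.0
position: [0.6113, 0.1833, 0.0869]
ee_rot: [-1.579, 0.13, 0.42]
force: [3.0, 0.3, 4.9]
width: 0.005
```

Run:
```python
from h import *
s=st('far')
```

```text
t 25.0 corner out,up,along mm [ 13.  -23.5   0.1] F out,up,along [ 3.   4.9 -0.2] |F| 5.7 n [-0.92 -0.17  0.34]
r 25.9 theta 0.249
```

Call:
{"op": "arm_command", "data": {"plan": [[[-0.0006,0.0006,0],[0,0,0]],[[-0.001,0.001,0],[0,0,0]]]}}

```text
clock: 25.2
position: [0.61, 0.183, 0.0863]
ee_rot: [-1.579, 0.13, 0.42]
force: [5.2, 0.9, 5.1]
width: 0.006
```

Call:
{"op": "arm_command", "data": {"plan": [[[-0.0006,0.0005,0],[0,0,0]],[[-0.001,0.0009,0],[0,0,0]]]}}

```text
clock: 25.4
position: [0.6087, 0.1828, 0.0857]
ee_rot: [-1.579, 0.13, 0.42]
force: [4.2, 1.3, 3.9]
width: 0.003
```

Run:
```python
from h import *
s=st('far')
```

```text
t 25.4 corner out,up,along mm [ 10.3 -24.7   0.1] F out,up,along [4.4 3.9 0.5] |F| 5.9 n [-0.92 -0.17  0.34]
r 25.9 theta 0.14
```

Call:
{"op": "arm_command", "data": {"plan": [[[-0.0006,0.0005,0],[0,0,0]],[[-0.0011,0.0009,0],[0,0,0]]]}}

```text
clock: 25.6
position: [0.607, 0.1825, 0.0851]
ee_rot: [-1.579, 0.131, 0.421]
force: [3.1, -0.1, 3.0]
width: 0.006
```

Call:
{"op": "arm_command", "data": {"plan": [[[-0.0006,0.0004,0],[0,0,0]],[[-0.0011,0.0008,0],[0,0,0]]]}}

```text
clock: 25.8
position: [0.6049, 0.1821, 0.0843]
ee_rot: [-1.579, 0.133, 0.422]
force: [2.9, 0.4, 1.3]
width: 0.004
```

Run:
```python
from h import *
s=st('far')
```

```text
t 25.8 corner out,up,along mm [  6.5 -26.    0.1] F out,up,along [ 3.   1.3 -0.2] |F| 3.2 n [-0.92 -0.17  0.35]
r 26.0 theta -0.013
```

Call:
{"op": "arm_command", "data": {"plan": [[[-0.0006,0.0003,0],[0,0,0]],[[-0.0011,0.0005,0],[0,0,0]]]}}

```text
clock: 26.0
position: [0.6046, 0.1821, 0.0845]
ee_rot: [-1.579, 0.131, 0.421]
force: [5.3, 0.1, 0.9]
width: -0.0
```

Run:
```python
from h import *
s=st('far')
```

```text
t 26.0 corner out,up,along mm [  6.2 -25.9   0.1] F out,up,along [ 5.3  0.9 -0.9] |F| 5.4 n [-0.92 -0.17  0.34]
r 25.8 theta -0.023
```

Call:
{"op": "arm_command", "data": {"plan": [[[-0.0006,0.0003,0],[0,0,0]],[[-0.001,0.0004,0],[0,0,0]]]}}

```text
clock: 26.2
position: [0.6044, 0.182, 0.0846]
ee_rot: [-1.579, 0.129, 0.419]
force: [8.0, 1.1, -0.5]
width: 0.006
```

Run:
```python
from h import *
s=st('far')
```

```text
t 26.2 corner out,up,along mm [  6.  -25.8   0.1] F out,up,along [ 8.1 -0.5 -0.4] |F| 8.1 n [-0.92 -0.17  0.34]
r 25.6 theta -0.031
```

Stopped; confirm with more pressure.

Call:
{"op": "arm_command", "data": {"plan": [[[-0.0006,0.0001,0],[0,0,0]],[[-0.0012,0.0003,0],[0,0,0]]]}}

```text
clock: 26.4
position: [0.6041, 0.1819, 0.0847]
ee_rot: [-1.579, 0.128, 0.417]
force: [11.2, 2.0, -1.5]
width: 0.008
```

Run:
```python
from h import *
s=st('far')
```

```text
t 26.4 corner out,up,along mm [  5.8 -25.7   0.1] F out,up,along [11.4 -1.5 -0.1] |F| 11.5 n [-0.92 -0.17  0.34]
r 25.5 theta -0.041
```

Call:
{"op": "arm_command", "data": {"plan": [[[0.008,0,0],[0,0,0]],[[0.02,-0.005,0],[0,0,0]],[[0.035,-0.02,0],[0,0,0]],[[0.04,-0.06,0],[0,0,0]],[[0.03,-0.1,0],[0,0,-5]]]}}

```text
clock: 26.9
position: [0.6634, 0.1927, 0.1632]
ee_rot: [-1.581, 0.07, 0.36]
force: [0.6, 1.3, 0.1]
width: 0.008
```

Run:
```python
from h import *
s=st('far');print(s['joints'],s['position'])
rows([pose('far',0,(-.02,.13)),pose('near',0,(-.05,.13)),pose('near',0,(.03,.11)),pose('near',20,(.03,.08)),pose('near',20,(.012,.06))],s)
p=get_image('wrist');save(p,'w13')
```

```text
t 26.9 corner out,up,along mm [67.3 51.6 -0.4] F out,up,along [0.9 0.1 1.2] |F| 1.4 n [-0.95 -0.18  0.27]
r 84.6 theta 2.145
[-0.443   0.7805  0.2036  1.2191 -0.1691  1.4301  1.5255] [0.6634 0.1927 0.1632]
[ [-0.1116 -0.0536  0.0003] [  0.   -0.1 -15.7] ] 0.124
[ [-0.1934 -0.0307  0.0002] [  0.   -0.1 -15.7] ] 0.196
[ [-0.265   0.0102  0.0001] [  0.   -0.1 -15.7] ] 0.265
[ [-0.2624  0.0453  0.0001] [  0.   -0.1 -35.7] ] 0.266
[ [-0.2396  0.0597  0.0001] [  0.   -0.1 -35.7] ] 0.247
```

View pics/w13.png

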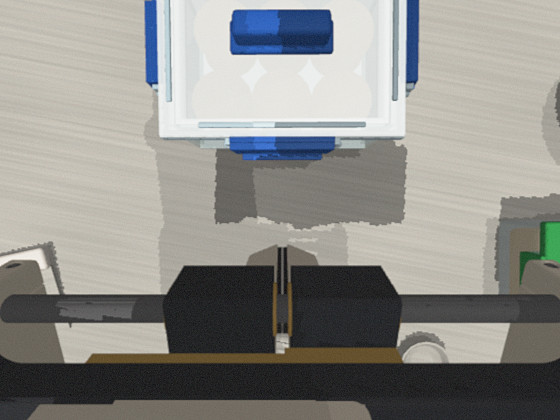

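Call:
{"op": "arm_command", "data": {"plan": [[[-0.02,-0.02,0],[0,0,-3]],[[-0.05,-0.045,0],[0,0,-8]],[[-0.095,-0.055,0],[0,0,-13]],[[-0.14,-0.044,0],[0,0,-15.7]],[[-0.185,-0.032,0],[0,0,-15.7]]]}}

```text
clock: 27.45
position: [0.493, 0.1609, 0.2478]
ee_rot: [-1.562, -0.154, 0.138]
force: [-0.2, -0.1, 0.9]
width: 0.001
```

Run:
```python
from h import *
s=observe();print(s['joints'],s['position'])
rows([pose('near',0,(.03,.11)),pose('near',10,(.03,.08)),pose('near',10,(.012,.06))],s)
```

```text
[-0.5873  0.2546  0.21    1.8528 -0.0617  1.0295  1.4043] [0.493  0.1609 0.2478]
[ [-0.0848  0.0219  0.    ] [-0.1 -0.   0.6] ] 0.088
[ [-0.0889  0.0539 -0.0001] [-0.1 -0.  -9.4] ] 0.104
[ [-0.0711  0.0741 -0.0001] [-0.1 -0.  -9.4] ] 0.103
```

Call:
{"op": "arm_command", "data": {"plan": [[[-0.035,0,0],[0,0,0]],[[-0.07,0.01,0],[0,0,-3]],[[-0.08,0.035,0],[0,0,-9]],[[-0.07,0.06,0],[0,0,-9.5]],[[-0.066,0.07,0],[0,0,-9.5]]]}}

```text
clock: 27.95
position: [0.4298, 0.1489, 0.175]
ee_rot: [-1.545, -0.28, 0.011]
force: [0.7, -0.1, 0.4]
width: 0.004
```

Call:
{"op": "arm_command", "data": {"plan": [[[0,0,0],[0,0,0]],[[0,0,0],[0,0,0]]]}}

```text
clock: 28.15
position: [0.4331, 0.1498, 0.1773]
ee_rot: [-1.544, -0.281, 0.008]
force: [-0.1, 0.1, 0.2]
width: 0.005
```

Run:
```python
from h import *
s=st('near');print(s['joints'])
for t in (10,20):
  rows([pose('near',t,face(th,.022)) for th in (1.9,1.5,1.2,1.0,.8)],s)
p=get_image('wrist');save(p,'w14')
p=get_image('scene');save(p,'s14')
cv2.imwrite('pics/s14b.png',cv2.resize(cv2.imread('pics/s14.png')[120:260,230:400],None,fx=4,fy=4,interpolation=cv2.INTER_CUBIC))
```

```text
t 28.15 corner out,up,along mm [ 2.7 64.2  0.1] F out,up,along [0.1 0.2 0.1] |F| 0.2 n [0.97 0.18 0.17]
r 63.9 theta 2.994
[-0.6499  0.1595  0.1831  2.2009  0.0331  0.6156  1.2585]
[ [-0.0245  0.0471 -0.0002] [-0.1 -0.1  0. ] ] 0.053
[ [-0.0297  0.0547 -0.0002] [-0.1 -0.1  0. ] ] 0.062
[ [-0.0314  0.0613 -0.0002] [-0.1 -0.1  0. ] ] 0.069
[ [-0.0315  0.0659 -0.0002] [-0.1 -0.1  0. ] ] 0.073
[ [-0.0306  0.0704 -0.0002] [-0.1 -0.1  0. ] ] 0.077
[ [-0.0282  0.0491 -0.0002] [ -0.1  -0.1 -10. ] ] 0.057
[ [-0.0334  0.0567 -0.0002] [ -0.1  -0.1 -10. ] ] 0.066
[ [-0.0351  0.0633 -0.0002] [ -0.1  -0.1 -10. ] ] 0.072
[ [-0.0351  0.0679 -0.0002] [ -0.1  -0.1 -10. ] ] 0.076
[ [-0.0342  0.0724 -0.0003] [ -0.1  -0.1 -10. ] ] 0.08
```

View pics/w14.png

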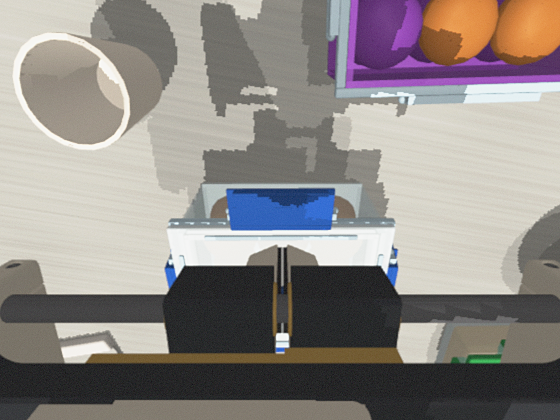

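View pics/s14b.png

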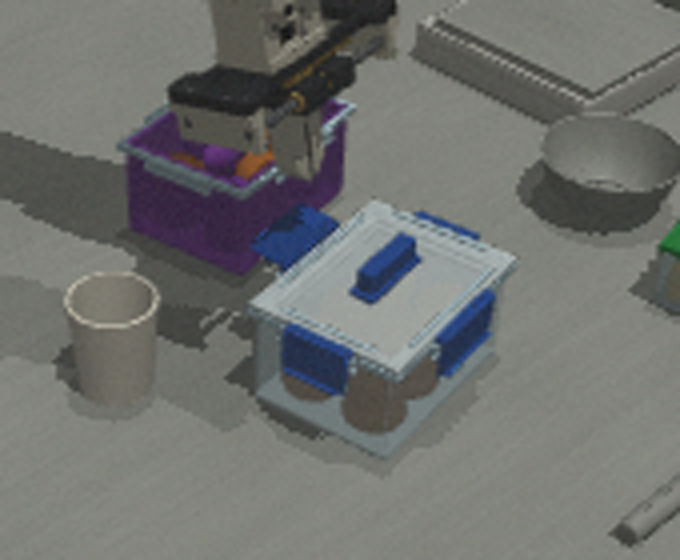

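Call:
{"op": "arm_command", "data": {"plan": [[[-0.013,0.024,0],[0,0,0]],[[-0.0245,0.043,0],[0,0,0]],[[-0.0297,0.053,0],[0,0,0]],[[-0.0314,0.061,0],[0,0,0]],[[-0.0314,0.061,0],[0,0,0]]]}}

```text
clock: 28.75
position: [0.4125, 0.146, 0.111]
ee_rot: [-1.544, -0.281, 0.008]
force: [0.7, 0.5, 1.3]
width: 0.005
```

Run:
```python
from h import *
s=st('near');print(s['joints'])
for t in (10,15):
  rows([pose('near',t,face(th,.026)) for th in (1.,.9,.8,.7,.6,.5,.4,.3,.2,.1,0,-.1)],s)
```

```text
t 28.75 corner out,up,along mm [23.6 -2.   0.2] F out,up,along [-0.8  1.3  0.4] |F| 1.6 n [0.97 0.18 0.17]
r 22.7 theta 1.194
[-0.6478  0.2513  0.1693  2.3198  0.0219  0.4064  1.2492]
[ [-0.003   0.0059 -0.0002] [-0.1 -0.1  0. ] ] 0.007
[ [-0.0025  0.0085 -0.0002] [-0.1 -0.1  0. ] ] 0.009
[ [-0.0018  0.0111 -0.0002] [-0.1 -0.1  0. ] ] 0.011
[ [-0.0007  0.0136 -0.0002] [-0.1 -0.1  0. ] ] 0.014
[ [ 0.0005  0.0159 -0.0002] [-0.1 -0.1  0. ] ] 0.016
[ [ 0.002   0.0182 -0.0002] [-0.1 -0.1  0. ] ] 0.018
[ [ 0.0037  0.0202 -0.0002] [-0.1 -0.1  0. ] ] 0.021
[ [ 0.0056  0.0221 -0.0002] [-0.1 -0.1  0. ] ] 0.023
[ [ 0.0077  0.0238 -0.0002] [-0.1 -0.1  0. ] ] 0.025
[ [ 0.01    0.0253 -0.0002] [-0.1 -0.1  0. ] ] 0.027
[ [ 0.0124  0.0265 -0.0002] [-0.1 -0.1  0. ] ] 0.029
[ [ 0.0148  0.0275 -0.0002] [-0.1 -0.1  0. ] ] 0.031
[ [-0.0049  0.0068 -0.0002] [-0.1 -0.1 -5. ] ] 0.008
[ [-0.0044  0.0094 -0.0002] [-0.1 -0.1 -5. ] ] 0.01
[ [-0.0036  0.012  -0.0002] [-0.1 -0.1 -5. ] ] 0.013
[ [-0.0026  0.0145 -0.0002] [-0.1 -0.1 -5. ] ] 0.015
[ [-0.0014  0.0168 -0.0002] [-0.1 -0.1 -5. ] ] 0.017
[ [ 0.0001  0.0191 -0.0002] [-0.1 -0.1 -5. ] ] 0.019
[ [ 0.0019  0.0211 -0.0002] [-0.1 -0.1 -5. ] ] 0.021
[ [ 0.0038  0.023  -0.0002] [-0.1 -0.1 -5. ] ] 0.023
[ [ 0.0058  0.0247 -0.0002] [-0.1 -0.1 -5. ] ] 0.025
[ [ 0.0081  0.0262 -0.0002] [-0.1 -0.1 -5. ] ] 0.027
[ [ 0.0105  0.0274 -0.0002] [-0.1 -0.1 -5. ] ] 0.029
[ [ 0.013   0.0284 -0.0002] [-0.1 -0.1 -5. ] ] 0.031
```

Call:
{"op": "arm_command", "data": {"plan": [[[-0.002,0.004,0],[0,0,0]],[[-0.0025,0.008,0],[0,0,0]],[[-0.0018,0.011,0],[0,0,0]],[[-0.0007,0.0136,0],[0,0,0]],[[0.0005,0.016,0],[0,0,0]]]}}

```text
clock: 29.25
position: [0.4156, 0.1466, 0.0955]
ee_rot: [-1.544, -0.282, 0.008]
force: [-1.3, 0.2, 1.5]
width: 0.001
```

Call:
{"op": "arm_command", "data": {"plan": [[[0.0007,0.001,0],[0,0,0]],[[0.0014,0.002,0],[0,0,0]],[[0.0014,0.002,0],[0,0,0]]]}}

```text
clock: 29.55
position: [0.417, 0.1469, 0.0938]
ee_rot: [-1.544, -0.281, 0.008]
force: [-2.5, 0.2, 5.2]
width: 0.003
```

Run:
```python
from h import *
s=st('near');print(s['joints'])
rows([pose('near',10,face(th,.026)) for th in (.6,.5,.4,.3,.2,.1,0,-.1)],s)
```

```text
t 29.55 corner out,up,along mm [ 19.  -19.2   0.3] F out,up,along [2.4 5.2 0.6] |F| 5.7 n [0.97 0.18 0.17]
r 26.1 theta 0.526
[-0.6331  0.2937  0.1593  2.3264  0.0109  0.3571  1.2619]
[ [-0.001  -0.0018 -0.0003] [-0.1 -0.1  0. ] ] 0.002
[ [ 0.0005  0.0005 -0.0003] [-0.1 -0.1  0. ] ] 0.001
[ [ 0.0022  0.0025 -0.0003] [-0.1 -0.1  0. ] ] 0.003
[ [ 0.0041  0.0044 -0.0003] [-0.1 -0.1  0. ] ] 0.006
[ [ 0.0062  0.0061 -0.0003] [-0.1 -0.1  0. ] ] 0.009
[ [ 0.0085  0.0076 -0.0003] [-0.1 -0.1  0. ] ] 0.011
[ [ 0.0108  0.0088 -0.0003] [-0.1 -0.1  0. ] ] 0.014
[ [ 0.0133  0.0098 -0.0003] [-0.1 -0.1  0. ] ] 0.017
```

Call:
{"op": "arm_command", "data": {"plan": [[[0.0005,0.0005,0],[0,0,0]],[[0.001,0.0011,0],[0,0,0]]]}}

```text
clock: 29.75
position: [0.4179, 0.1471, 0.093]
ee_rot: [-1.544, -0.281, 0.009]
force: [-4.2, -1.3, 8.2]
width: 0.004
```

Run:
```python
from h import *
s=st('near')
```

```text
t 29.75 corner out,up,along mm [ 18.1 -20.    0.3] F out,up,along [ 4.4  8.2 -0.5] |F| 9.3 n [0.97 0.18 0.17]
r 26.1 theta 0.481
```

Call:
{"op": "arm_command", "data": {"plan": [[[0.0005,0.0005,0],[0,0,0]],[[0.001,0.001,0],[0,0,0]]]}}

```text
clock: 29.95
position: [0.4188, 0.1473, 0.0921]
ee_rot: [-1.544, -0.281, 0.009]
force: [-4.9, -0.5, 8.4]
width: 0.004
```

Run:
```python
from h import *
s=st('near')
```

```text
t 29.95 corner out,up,along mm [ 17.2 -20.9   0.3] F out,up,along [4.9 8.4 0.4] |F| 9.8 n [0.97 0.18 0.17]
r 26.2 theta 0.434
```

Call:
{"op": "arm_command", "data": {"plan": [[[0.0006,0.0002,0],[0,0,0]],[[0.0012,0.0004,0],[0,0,0]]]}}

```text
clock: 30.15
position: [0.4196, 0.1473, 0.0917]
ee_rot: [-1.544, -0.28, 0.01]
force: [-4.8, 0.5, 5.7]
width: 0.009
```

Run:
```python
from h import *
s=st('near')
```

```text
t 30.15 corner out,up,along mm [ 16.4 -21.3   0.2] F out,up,along [4.6 5.7 1.4] |F| 7.5 n [0.97 0.18 0.17]
r 26.0 theta 0.402
```

Call:
{"op": "arm_command", "data": {"plan": [[[0.0006,0.0003,0],[0,0,0]],[[0.0012,0.0006,0],[0,0,0]]]}}

```text
clock: 30.35
position: [0.4205, 0.1475, 0.0912]
ee_rot: [-1.544, -0.28, 0.01]
force: [-5.9, 0.1, 4.7]
width: 0.004
```

Run:
```python
from h import *
s=st('near')
```

```text
t 30.35 corner out,up,along mm [ 15.5 -21.9   0.2] F out,up,along [5.7 4.7 1.2] |F| 7.5 n [0.97 0.18 0.17]
r 25.9 theta 0.36
```

Call:
{"op": "arm_command", "data": {"plan": [[[0.0006,0.0003,0],[0,0,0]],[[0.0012,0.0006,0],[0,0,0]]]}}

```text
clock: 30.55
position: [0.4216, 0.1477, 0.0906]
ee_rot: [-1.545, -0.28, 0.01]
force: [-4.5, 1.0, 1.2]
width: 0.005
```

Call:
{"op": "arm_command", "data": {"plan": [[[0.0006,0.0003,0],[0,0,0]],[[0.0012,0.0006,0],[0,0,0]]]}}

```text
clock: 30.75
position: [0.4234, 0.1479, 0.0903]
ee_rot: [-1.545, -0.28, 0.01]
force: [-6.7, 0.9, -1.8]
width: -0.001
```

Run:
```python
from h import *
s=st('near')
```

```text
t 30.75 corner out,up,along mm [ 12.6 -22.8   0. ] F out,up,along [ 6.5 -1.8  2.1] |F| 7.0 n [0.97 0.18 0.17]
r 25.1 theta 0.241
```

Call:
{"op": "arm_command", "data": {"plan": [[[0.0005,0.0003,0],[0,0,0]],[[0.001,0.0005,0],[0,0,0]]]}}

```text
clock: 30.95
position: [0.4237, 0.1479, 0.0898]
ee_rot: [-1.545, -0.279, 0.011]
force: [-10.3, 0.6, 4.7]
width: 0.006
```

Run:
```python
from h import *
s=st('near')
```

```text
t 30.95 corner out,up,along mm [ 12.3 -23.3   0. ] F out,up,along [10.   4.7  2.5] |F| 11.4 n [0.97 0.18 0.17]
r 25.4 theta 0.225
```

Call:
{"op": "arm_command", "data": {"plan": [[[0.0005,0.0003,0],[0,0,0]],[[0.001,0.0005,0],[0,0,0]]]}}

```text
clock: 31.15
position: [0.424, 0.148, 0.0894]
ee_rot: [-1.545, -0.278, 0.012]
force: [-15.0, -0.1, 11.4]
width: 0.002
```

Run:
```python
from h import *
s=st('near')
```

```text
t 31.15 corner out,up,along mm [ 12.  -23.6   0. ] F out,up,along [14.8 11.4  2.7] |F| 18.8 n [0.97 0.18 0.17]
r 25.6 theta 0.211
```

Call:
{"op": "arm_command", "data": {"plan": [[[-0.008,0,0],[0,0,0]],[[-0.02,-0.003,0],[0,0,0]],[[-0.025,-0.03,0],[0,0,0]],[[-0.02,-0.075,0],[0,0,5]],[[-0.01,-0.11,0],[0,0,10]]]}}

```text
clock: 31.65
position: [0.3956, 0.1425, 0.1954]
ee_rot: [-1.564, -0.149, 0.144]
force: [1.9, 1.0, -0.5]
width: 0.005
```

Run:
```python
from h import *
s=st('near');print(s['position'])
p=get_image('wrist');save(p,'w15')
p=get_image('scene');save(p,'s15')
cv2.imwrite('pics/s15b.png',cv2.resize(cv2.imread('pics/s15.png')[120:260,230:400],None,fx=4,fy=4,interpolation=cv2.INTER_CUBIC))
```

```text
t 31.65 corner out,up,along mm [44.5 80.4 -0.1] F out,up,along [-2.1 -0.5  0.6] |F| 2.2 n [0.98 0.19 0.  ]
r 91.7 theta 2.562
[0.3956 0.1425 0.1954]
```

View pics/w15.png

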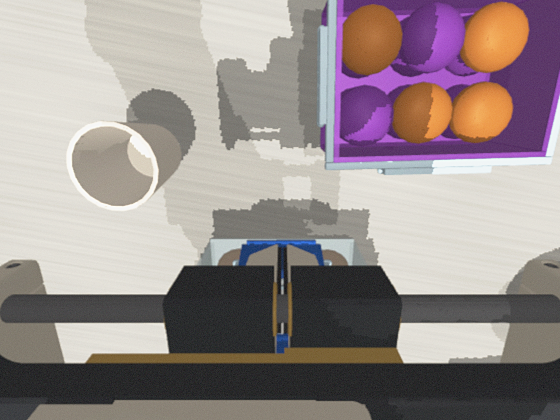

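View pics/s15b.png

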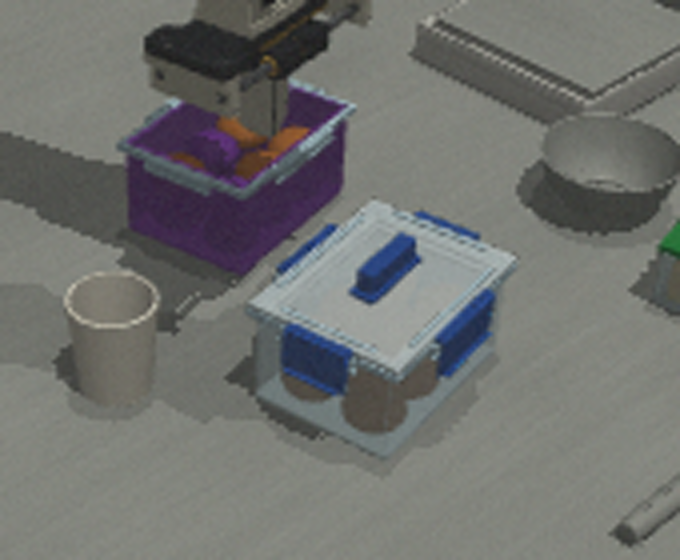

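Call:
{"op": "arm_command", "data": {"plan": [[[0,-0.04,0],[0,0,0]],[[0.03,-0.07,0],[0,0,0]],[[0.07,-0.09,0],[0,0,0]],[[0.1,-0.1,0],[0,0,0]],[[0.12,-0.1,0],[0,0,0]]]}}

```text
clock: 32.25
position: [0.5182, 0.1653, 0.2959]
ee_rot: [-1.564, -0.154, 0.135]
force: [-0.3, -0.2, -0.4]
width: 0.006
```

Call:
{"op": "arm_command", "data": {"plan": [[[0,0,0],[0,0,0]],[[0,0,0],[0,0,0]]]}}

```text
clock: 32.45
position: [0.5149, 0.1646, 0.2938]
ee_rot: [-1.565, -0.15, 0.14]
force: [-0.0, 0.4, 0.3]
width: 0.007
```

Run:
```python
from h import *
s=observe();print(s['position'],s['clock'])
p=get_image('wrist');save(p,'w16')
cv2.imwrite('pics/w16b.png',cv2.resize(cv2.imread('pics/w16.png')[60:330,150:410],None,fx=2.2,fy=2.2,interpolation=cv2.INTER_CUBIC))
for side in SIDE:
    o,d,h=SIDE[side]
    for th in (0,.2,.4,.7):
        e=C+o*d+o*face(th,.034)[0]+zz*face(th,.034)[1]
        print(side,th,proj(p,e,s).round(1))
for n in ['tab_left','tab_right','tab_near','tab_far']:
    for r in place_of(p,n)[:1]: print(n,r['point'],r['confidence'])
```

```text
[0.5149 0.1646 0.2938] 32.45
left 0 [[361.6 177.9]]
left 0.2 [[367.6 178.3]]
left 0.4 [[373.5 178.9]]
left 0.7 [[381.7 180.3]]
right 0 [[203.4 178.3]]
right 0.2 [[197.4 178.7]]
right 0.4 [[191.5 179.3]]
right 0.7 [[183.3 180.7]]
far 0 [[282.6 235.6]]
far 0.2 [[282.6 241.1]]
far 0.4 [[282.6 246.5]]
far 0.7 [[282.6 254.5]]
near 0 [[282.4 113. ]]
near 0.2 [[282.4 106.8]]
near 0.4 [[282.4 101. ]]
near 0.7 [[282.4  93.5]]
tab_left [363.1, 179.1] 0.81
tab_right [201.4, 177.2] 0.55
tab_near [278.1, 106.3] 0.75
tab_far [283.6, 236.2] 0.53
```

View pics/w16b.png

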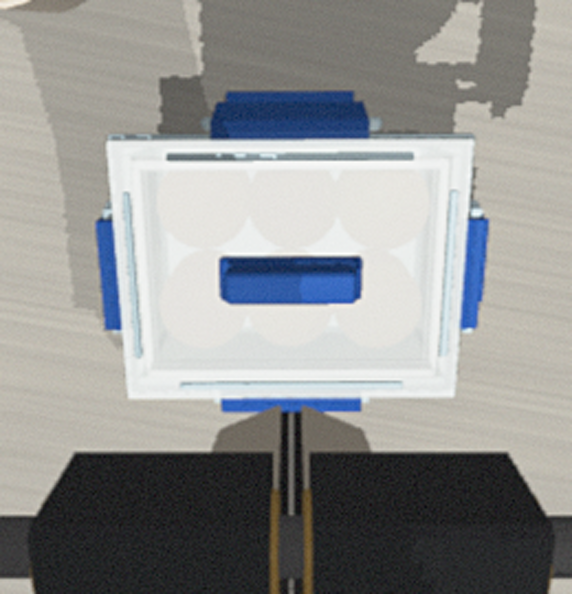

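Run:
```python
from h import *
s=observe();p=get_image('wrist')
from scipy.optimize import brentq
def lip(th): return np.array([.034*np.sin(th)+.0118*np.cos(th),-.034*np.cos(th)+.0118*np.sin(th)])
for side,ax,v in [('left',0,371.8),('right',0,194),('far',1,246.8),('near',1,101.8)]:
    o,d,h=SIDE[side]
    f=lambda th:proj(p,C+o*d+o*lip(th)[0]+zz*lip(th)[1],s)[0,ax]-v
    print(side,[(th,round(f(th),1)) for th in (-.2,0,.2,.4,.6)])
# lid edges
for sx,sy in [(-1,1),(-1,-1),(1,1),(1,-1)]:
    print(sx,sy,proj(p,C+xl*.066*sx+yl*.086*sy+zz*.003,s)[0])
```

```text
left [(-0.2, np.float64(-12.7)), (0, np.float64(-6.6)), (0.2, np.float64(-0.5)), (0.4, np.float64(5.4)), (0.6, np.float64(10.9))]
right [(-0.2, np.float64(11.1)), (0, np.float64(5.0)), (0.2, np.float64(-1.1)), (0.4, np.float64(-7.0)), (0.6, np.float64(-12.5))]
far [(-0.2, np.float64(-13.4)), (0, np.float64(-7.8)), (0.2, np.float64(-2.2)), (0.4, np.float64(3.4)), (0.6, np.float64(8.8))]
near [(-0.2, np.float64(13.0)), (0, np.float64(6.6)), (0.2, np.float64(0.4)), (0.4, np.float64(-5.2)), (0.6, np.float64(-10.1))]
-1 1 [366.0488 122.9523]
-1 -1 [198.0659 123.1908]
1 1 [356.6676 241.0242]
1 -1 [207.7235 241.2377]
```

Run:
```python
from h import *
p=get_image('wrist')
def lip(th): return np.array([.034*np.sin(th)+.0118*np.cos(th),-.034*np.cos(th)+.0118*np.sin(th)])
for side,pos,rv in [('far',[0.6634,.1927,.1632],[-1.581,.07,.36]),('right',[.5485,-.0151,.1653],[-1.056,1.245,-.805])]:
    s=dict(position=np.array(pos),ee_rot=np.array(rv));o,d,h=SIDE[side]
    print(side,'lid edge',proj(p,C+o*(d-.002)+zz*.003,s)[0].round(1),[(th,proj(p,C+o*d+o*lip(th)[0]+zz*lip(th)[1],s)[0].round(1)) for th in (-.2,0,.2,.4)])
s=observe();o,d,h=SIDE['far'];print(proj(p,C+o*(d+.0068)-zz*.003,s))
for n in ('w13','w11'):
    im=cv2.imread(f'pics/{n}.png');cv2.imwrite(f'pics/{n}c.png',cv2.resize(im[110:180,180:380],None,fx=4,fy=4,interpolation=cv2.INTER_CUBIC))
```

```text
far lid edge [282.6 136.7] [(-0.2, array([282.6, 153.9])), (0, array([282.6, 162.3])), (0.2, array([282.6, 170. ])), (0.4, array([282.6, 177. ]))]
right lid edge [283.8 128.9] [(-0.2, array([283.7, 150. ])), (0, array([283.7, 157.9])), (0.2, array([283.7, 165. ])), (0.4, array([283.7, 171.2]))]
[[282.1911 245.5258]]
```

View pics/w13c.png

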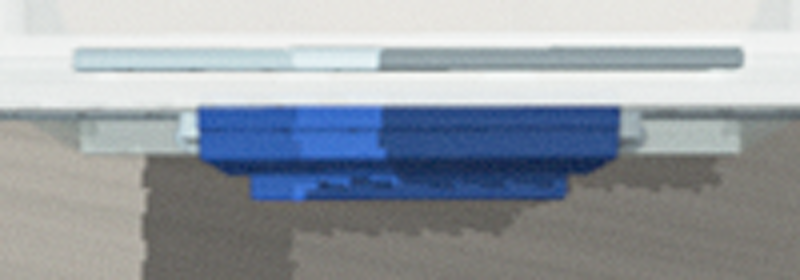

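View pics/w11c.png

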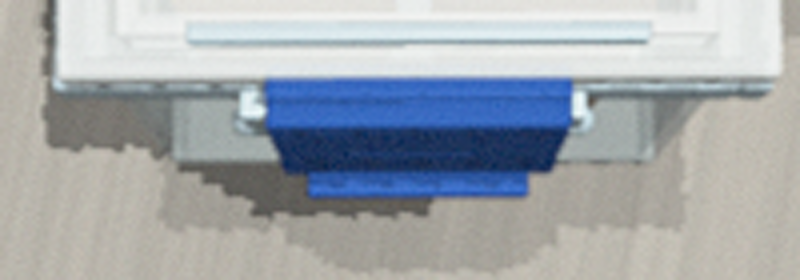

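Run:
```python
from h import *
p=get_image('top');save(p,'top_end')
```

```text
(no output)
```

View pics/top_end.png

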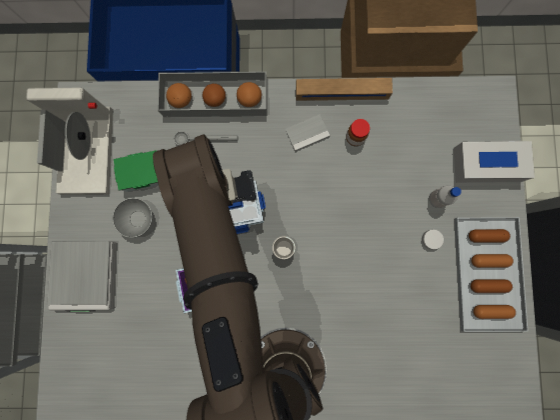

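The bystanders that show are where they started: cup (284,248), bowl (133,219), jar (358,132), scraper (308,133) and timer (433,240). The arm is clear of the lid. Handing in.

```bash
python3 -c "
from cell import sign_off,observe
print(sign_off())"
```

```text
the job is handed in; nothing more can be done
None
```

The lid is seated flat on the container of rolls and all four clips are folded down and home. I handed the job in at about 33 s. No verdict was reported.

- **Lid:** I gripped it by the bar, lined it up over the mouth with the wrist camera, and felt it in. It touched the +x side once, so I shifted it 1.2 mm. After that it went down freely and seated with a firm stop. The final wrist picture shows it level, with its corners within about 1.5 pixels of the predicted positions.
- **Clips:** Each clip's resistance rose, fell off, and then came up hard against a stop. I closed them in the order left, right, far, near.

| Clip | Stop angle by feel (rad) | Angle from pictures (rad) | Final pressing force (N) |
|---|---|---|---|
| left | 0.13 | 0.22 | 11.8 |
| right | 0.05 | 0.03 (side view), 0.16 (overhead) | 11.5 |
| far | −0.04 | −0.05 (side view) | 11.5 |
| near | 0.21 | 0.21 | 18.8 |

- **Near clip force:** My last step there was too large. 18.8 N is under the 20 N limit, but it was harder than I meant to press, and it was only read at the end of each move.
- **Disagreements in the angles:** Overhead, the left and right clips read about 0.1 rad higher than felt, which I put down to calibration. The far clip read 0.28 rad overhead, but its lip is hidden from there, so I used the side view.
- **Bystanders:** In the last top picture the cup, bowl, jar, scraper, timer and bottle are where they started. The arm hides most of the purple tub and part of the spoon and green-lidded tub, so I could not check those fully from above.

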